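# Free a glued roller frame from its caul and fit the roller rods

### The job

The glue in the roller frame has set. Unscrew the black star knob from the stud and lift it off, put it in the steel parts dish, then lift the glue caul off the frame and set it down on the bench to one side, well clear of the frame. Finally push every wooden rod that is lying ready through a pair of facing holes in the two side rails, one rod to a pair, so that it sticks out about equally on both sides; leave the other tools where they are.

Things in the scene. Friction and masses are not known exactly. Their poses are not given: they have to be found in the camera images.
- frame: plywood roller frame, fixed on a dark glue-up board (256 x 132 x 12 mm). Origin: under the board's centre, on the bench; x along the side rails, y across them (along the hole axes), z up. Two upright rails 216 mm long (x), 10 mm thick, outer faces at y = +-45 mm, tops 82 mm above the bench. Open between the rails above a floor 21 mm above the bench, but for the stud in the middle
- holes_1 (a point): hole pair 1: the point midway between two facing 16 mm holes, one in each side rail, 52 mm above the bench, at x = -84 mm of the frame; axes as for the frame, the holes' common axis is its y
- holes_2 (a point): hole pair 2: the point midway between two facing 16 mm holes, one in each side rail, 52 mm above the bench, at x = -28 mm of the frame; axes as for the frame, the holes' common axis is its y
- holes_3 (a point): hole pair 3: the point midway between two facing 16 mm holes, one in each side rail, 52 mm above the bench, at x = 28 mm of the frame; axes as for the frame, the holes' common axis is its y
- holes_4 (a point): hole pair 4: the point midway between two facing 16 mm holes, one in each side rail, 52 mm above the bench, at x = 84 mm of the frame; axes as for the frame, the holes' common axis is its y
- stud_top (a point): top of the upright steel stud in the middle of the frame, 126 mm above the bench. The stud is 21 mm thick over its coarse right-hand thread (8 mm a turn) and stands 29 mm out of the caul's bridge
- knob: black star knob, 46 mm across, 35.5 mm high, 100 g, on the stud, resting on the caul. Origin: centre of its underside, 97 mm above the bench at first; z up its axis. Lowest 10 mm: a 37 mm collar; grip the lobed head above it. Turned anticlockwise from above it rises 8 mm a turn (0.6 mm play) and is free after 2.4 turns, 19 mm up; till then the thread holds it. It stays where it is left
- caul: light wooden glue caul astride the frame (about 0.3 kg, 75 mm high): two cheek boards 216 x 12 x 75 mm cover the holes from outside with 2 mm play, 118 mm over both, joined at mid-top by a bridge. Origin: centre of its underside, 22 mm above the bench while on the frame; x along the cheeks. Lift straight up; it stands on its cheeks
- bridge_mid (a point): centre of the top face of the caul's bridge, in its 25 mm hole for the stud, 75 mm above the caul's underside; axes as for the caul. The bridge is 48 mm wide (x), 118 mm long (y), 15 mm thick; grip it across the 48 mm: below and beside it the caul is open between the cheeks
- rod_a_mid (a point): wooden dowel rod, 12 mm thick, 190 mm long, 25 g, lying on the bench to the left of the frame; this point is the middle of the rod on its axis, 6 mm above the bench as it lies; y runs along the rod. It lies on a flat and does not roll. Two or three of the rods are there
- rod_b_mid (a point): wooden dowel rod, 12 mm thick, 190 mm long, 25 g, lying on the bench to the left of the frame; this point is the middle of the rod on its axis, 6 mm above the bench as it lies; y runs along the rod. It lies on a flat and does not roll. Two or three of the rods are there
- rod_c_mid (a point): wooden dowel rod, 12 mm thick, 190 mm long, 25 g, lying on the bench to the left of the frame; this point is the middle of the rod on its axis, 6 mm above the bench as it lies; y runs along the rod. It lies on a flat and does not roll. Two or three of the rods are there
- rod_a: the rod of rod_a_mid; origin: centre of its underside, y along the rod
- rod_b: the rod of rod_b_mid; origin: centre of its underside, y along the rod
- rod_c: the rod of rod_c_mid; origin: centre of its underside, y along the rod
- dish: round steel parts dish, 116 mm across the rim, 26 mm high, fixed to the bench to the right of the frame; open above. Origin: centre of its underside
- glue_bottle: white squeeze glue bottle, a bystander; leave it alone
- try_square: try square, a bystander; leave it alone
- chisel: chisel with a yellow handle, a bystander; leave it alone
- offcut_small: small wooden offcut, a bystander; leave it alone
- offcut_block: wooden block offcut, a bystander; leave it alone
- pencil: green pencil, a bystander; leave it alone

How it is judged:
By the outcome, as a careful person would: the job done as asked, in the order asked, and still so for the second after the job is handed in, with the robot touching nothing.
Of rod_a, rod_b, rod_c only 2 to 3 are there at a start; the rules pass over those that are not, and their reading is None.
At some moment in a run one of rod_a, rod_b, rod_c may be knocked a few centimetres aside while the robot is not near it.
Once in a run the grip may slacken for a moment while it holds something.
It also fails if it takes over 210 s, if anything falls off the work surface, if the arm or the gripper's body presses on something with over 40 N, if the wrist force passes 120 N, or if a joint passes its speed limit or range.

### The arm

A 6-joint arm with a two-finger parallel gripper is mounted at the origin on a cart in front of the work surface, level with it; the furniture and walls round the work are solid. World frame = base frame: x ahead of the robot, y to its left, z up, the work surface at z = 0. Lengths are in m, angles in rad, forces in N, time in s.
With the tool pointing down it reaches from about 0.4 to 0.825 m from the base axis. Payload 7 kg.
Tool frame: the origin (TCP) lies midway between the tips of the shut fingers; the grasp point (between the pads) lies 19 mm behind it; z points along the fingers, y is the line along which they close (so a half turn about z gives the same grasp; the last joint's range is limited). The gripper opens to 88 mm and grips with 3 to 60 N. Pads are 19 mm wide; open, the fingers measure 130 mm over their backs; the gripper's body (78 mm by 193 mm) begins 47 mm behind the grasp point.
Start: joints at [-0.844, 0.359, 0.012, 0, -1.224, -0.288], TCP at [0.287, -0.611, 0.227] pointing down, gripper open.
Joint ranges: [-3.07, 3.07], [-1.43, 2.12], [-1.02, 1.25], [-3.03, 1.67], [-3.05, -0], [-3.03, 3.03]. Speed limits (rad/s): [2.39, 2.39, 3.01, 3.14, 3.14, 3.14].

### API

Orientations are given as [roll, pitch, yaw] about the fixed x, y, z axes, in that order (R = Rz(yaw) Ry(pitch) Rx(roll)).
In Python, from station import get_state, grab_frame, calibration, job_done, boxes_of, regions_of, spot_point gives the robot as it stands. The module is installed in compiled form; this text tells all that it offers.
- The arm moves only by the tool arm_command, never from a script. Its argument "commands" is a list of rows, each an object of numbers: "tx", "ty", "tz": the shift along the tool's x, y, z each as a share of 25 cm, from -1 to 1; "twist": the turn about the tool's z as a share of 180 degrees, from -1 to 1. A call has exactly 8 rows; each row is the pose to reach, as a shift and turn from the pose commanded when the call began, along the tool's axes at that moment, turning the shorter way round; what a row does not reach only later rows make up. A row lasts 1/12 s, in which the tool goes at most 41.7 mm and 7.16 degrees, less where a joint would pass 70% of its speed; a pose out of reach is approached as far as the arm can. A call with a number of a shift or a turn outside -1 to 1 is refused whole. A call with a gripper value outside its range is refused whole. "claw" is the opening, from 0 (shut) to 1 (fully open), set as the call begins (left out, the last holds). The fingers move at their own pace and stop on an object; "grip_force" is the grip in N (left out, the last holds). Time passes only in rows, so rows that repeat a pose let the fingers close, or fill a call up. It gives the time, the measured TCP pose, the force, the opening and the grip force at its end, in the units of the state.
- get_state(): the state, without advancing time (a new reading comes with each control period).
- grab_frame(name): name is "scene" or "top"; returns the picture (384x512x3 uint8, red, green, blue); there is no depth.
- calibration(name): a dict with "camera_matrix" (3x3 intrinsics, pixels), "extrinsics" (4x4, takes a point from camera to world coordinates). Camera axes: x right, y down, z forward; pixel columns grow to the right and rows downward; lengths in m; the calibration is good to about 2 mm. A picture is of the moment at which its call begins. calibration takes no time and is no camera call.
- job_done(): hands the job in; it is judged then, once.
Trained networks look in the newest picture that a camera, given by its name, has taken for a name from the list of things; names that differ only in an ending like _2 or _b are one class to them, and where a whole thing is asked for, a point or a joint stands for the part that bears it (a point fixed in the world has none). Each returns a list of dicts, best first, with "score" (0 to 1); they miss things now and then, are a little off and sometimes report something else, mostly with a low value. They report only what shows in the picture. A call takes as long as a camera call.
- boxes_of(query, camera): "rect" ([left, top, right, bottom] in pixels, round what is visible of it).
- regions_of(query, camera): "region" (384x512 bool, what is visible of it) and "rect" ([left, top, right, bottom] in pixels, round what is visible of it).
- spot_point(query, camera): "uv" ([column, row] in pixels: a listed point, or the origin of a listed thing).
The state is a dict: "t": time; "q": joint angles; "qd": joint speeds; "joint_efforts": joint torques, N m; "eef_pos": TCP position; "ee_rot": TCP orientation; "force": force on the tool from outside, world axes, zero at the start; "moment": the same for the moment, N m; "width": finger opening in m; "gripper_force": force on a finger pad.
Only numpy, scipy, OpenCV 4.12 (cv2) and the standard library are available. Lean on these libraries where they do the work, as an engineer would, in place of code of your own. Each camera call takes 0.05 s, during which the arm holds its last target. There are 200 camera calls.

## Working session

There is one attempt and no reset: what is moved stays moved. The work goes in short steps, Python scripts to look and compute and a tool call to move; the robot and the scene stay as the last step left them, time stands still between calls to the robot, and variables do not carry over. Pictures are saved under pics/ and viewed, at most 14 in all, crops included, and the job is handed in when it is done.

Besides the shell and the picture viewer there is one more tool, called after ">>>" in YAML: its name, and indented under it one key for each argument. arm_command: Moves the arm, as the interface text tells. Shift numbers are shares of 25 cm and turn numbers shares of 180 degrees, none past 1 either way. Its arguments: {"type":"object","properties":{"commands":{"type":"array"},"claw":{"type":"number"},"grip_force":{"type":"number"}},"required":["commands"]}

```bash
mkdir -p pics; cat > h.py <<'E'
import numpy as np, cv2
from station import *
def save(cam,name,crop=None,scale=1):
    im=grab_frame(cam)[:,:,::-1]
    if crop: l,t,r,b=crop; im=im[t:b,l:r]
    cv2.imwrite('pics/'+name,cv2.resize(im,None,fx=scale,fy=scale,interpolation=cv2.INTER_CUBIC))
def ray(cam,uv,z):
    c=calibration(cam);K=np.array(c['camera_matrix']);E=np.array(c['extrinsics'])
    d=E[:3,:3]@np.linalg.solve(K,[uv[0],uv[1],1.]);o=E[:3,3]
    return o+d*(z-o[2])/d[2]
def pix(cam,p):
    c=calibration(cam);K=np.array(c['camera_matrix']);E=np.linalg.inv(np.array(c['extrinsics']))
    q=K@(E[:3,:3]@np.array(p)+E[:3,3]);return q[:2]/q[2]
E
cat > a.py <<'E'
from h import *
np.set_printoptions(precision=4,suppress=True)
for c in('scene','top'):
    save(c,c+'0.png'); k=calibration(c); print(c,np.array(k['camera_matrix']).round(1).tolist(),np.array(k['extrinsics']).round(3).tolist())
for q,z in [('stud_top',.126),('knob',.097),('caul',.022),('bridge_mid',.097),('frame',0),('rod_a_mid',.006),('dish',0),('holes_1',.052)]:
    for c in('scene','top'):
        for d in spot_point(q,c)[:4]: print(q,c,round(d['score'],2),np.round(d['uv'],1),ray(c,d['uv'],z)[:2])
print(get_state())
E
python3 a.py
```

```text
scene [[363.9, 0.0, 251.9], [0.0, 363.9, 187.7], [0.0, 0.0, 1.0]] [[-0.641, -0.399, 0.656, -0.195], [-0.767, 0.343, -0.542, 0.743], [-0.009, -0.851, -0.526, 0.673], [0.0, 0.0, 0.0, 1.0]]
top [[485.5, 0.0, 248.7], [0.0, 485.5, 196.2], [0.0, 0.0, 1.0]] [[0.328, -0.874, 0.358, -0.056], [-0.945, -0.3, 0.134, -0.057], [-0.009, -0.382, -0.924, 1.588], [0.0, 0.0, 0.0, 1.0]]
stud_top scene 0.98 [272.9 180. ] [0.48   0.1045]
knob scene 0.76 [274.  193.2] [0.4576 0.1199]
knob top 0.61 [251.7 216.6] [0.4574 0.1256]
caul scene 0.82 [268.  215.8] [0.4613 0.1388]
caul scene 0.45 [280.4 204.8] [0.4795 0.0697]
bridge_mid scene 0.67 [269.4 190.8] [0.4762 0.1213]
bridge_mid scene 0.24 [248.  189.5] [0.5232 0.1648]
bridge_mid top 0.7 [253.8 215.2] [0.4642 0.1207]
frame scene 0.68 [267.4 217.9] [0.4765 0.1271]
frame scene 0.6 [269.7 181.4] [ 0.6357 -0.0271]
frame top 0.75 [256.9 222.3] [0.4767 0.1136]
rod_a_mid scene 0.59 [223.4 257. ] [0.4168 0.3386]
rod_a_mid scene 0.32 [279.  206.9] [0.4904 0.0648]
rod_a_mid top 0.55 [190.7 217.1] [0.4182 0.3362]
rod_a_mid top 0.5 [188.1 215.3] [0.4215 0.3472]
rod_a_
[... 194 characters left out ...]
1 scene 0.79 [278.4 204.8] [0.4523 0.1053]
holes_1 top 0.87 [254.5 209.5] [0.5001 0.1304]
holes_1 top 0.84 [252.7 226.9] [0.4394 0.116 ]
holes_1 top 0.76 [252.8 239.6] [0.3977 0.1013]
holes_1 top 0.57 [258.1 194.4] [0.5565 0.1367]
{'t': 0.9, 'q': array([-0.8439,  0.3586,  0.0119,  0.    , -1.2241, -0.2881]), 'qd': array([ 0.0001,  0.0002,  0.0001,  0.0002, -0.001 , -0.0012]), 'joint_efforts': array([ -0.0004, -58.2352,  29.3301,   7.0024,   0.0125,  -0.    ]), 'eef_pos': array([ 0.2867, -0.6111,  0.2266]), 'ee_rot': array([ 3.1416, -0.    , -2.7028]), 'force': array([-0.2198,  0.3179,  0.0916]), 'moment': array([ 0.0052, -0.0136,  0.0274]), 'gripper_force': 0.0, 'width': 0.08743973518572669}
```

View pics/scene0.png

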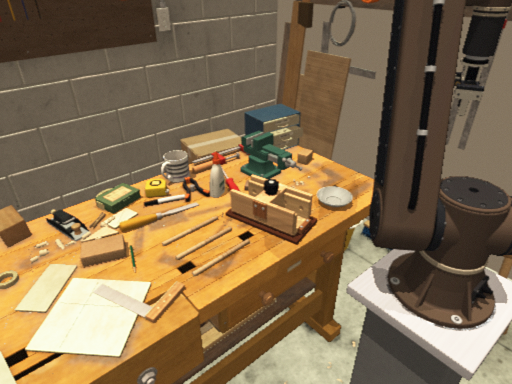

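View pics/top0.png

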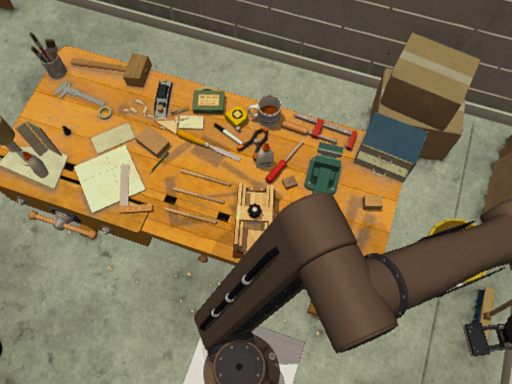

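The knob, caul and frame are at scene ≈(271,190). Three rods lie left of it at ≈(222,257), (203,242) and (183,231), and the dish is at (335,195). Next I'll make a rectified bench map to find free space.

```bash
cat > m.py <<'E'
from h import *
import sys
def rect(cam,z,x0,x1,y0,y1,s):  # s px per m; columns = y decreasing, rows = x decreasing
    P=[(x1,y1),(x1,y0),(x0,y0),(x0,y1)]
    src=np.float32([pix(cam,(a,b,z)) for a,b in P]);W=int((y1-y0)*s);H=int((x1-x0)*s)
    M=cv2.getPerspectiveTransform(src,np.float32([(0,0),(W,0),(W,H),(0,H)]))
    im=cv2.warpPerspective(np.ascontiguousarray(grab_frame(cam)[:,:,::-1]),M,(W,H),flags=cv2.INTER_CUBIC)
    return im
def grid(im,x1,y1,s,d=.1):
    H,W=im.shape[:2]
    for k in range(-40,60):
        v=k*d;c=int((y1-v)*s);r=int((x1-v)*s)
        if 0<=c<W: cv2.line(im,(c,0),(c,H),(255,255,0),1);cv2.putText(im,f'y{v:.2f}',(c+2,10),0,.35,(0,0,255),1)
        if 0<=r<H: cv2.line(im,(0,r),(W,r),(255,255,0),1);cv2.putText(im,f'x{v:.2f}',(2,r-2),0,.35,(0,0,255),1)
    return im
if __name__=='__main__':
    cv2.imwrite('pics/map.png',grid(rect('scene',0,.2,.9,-.35,.75,700),.9,.75,700))
    for q in ['rod_a','knob','caul','dish']:
        for d in regions_of(q,'scene')[:4]:
            r=d['region'];v,u=np.nonzero(r)
            if q!='rod_a': print(q,round(d['score'],2),d['rect']);continue
            (c,sz,a)=cv2.minAreaRect(np.float32(np.c_[u,v]))
            P=np.array([ray('scene',p,.010)[:2] for p in zip(u,v)]);m=P.mean(0);w,V=np.linalg.eigh(np.cov((P-m).T))
            t=(P-m)@V[:,1];print(q,round(d['score'],2),d['rect'],m.round(4),'yaw-of-axis',np.degrees(np.arctan2(V[1,1],V[0,1])).round(1),'mid',(m+V[:,1]*(t.max()+t.min())/2).round(4),'len',np.ptp(t).round(3),len(u))
E
python3 m.py
```

```text
rod_a 0.7 [179.4, 227.8, 230.5, 261.4] [0.498  0.3542] yaw-of-axis 92.9 mid [0.4985 0.3452] len 0.192 316
rod_a 0.66 [165.6, 218.5, 215.8, 246.9] [0.5705 0.3508] yaw-of-axis 90.9 mid [0.5706 0.3455] len 0.185 213
rod_a 0.65 [189.9, 235.5, 253.4, 276.4] [0.4194 0.3481] yaw-of-axis 93.3 mid [0.4199 0.3402] len 0.192 287
knob 0.47 [263.9, 178.5, 278.1, 194.2]
caul 0.68 [228.9, 178.5, 314.0, 236.1]
caul 0.4 [164.8, 215.8, 216.8, 244.3]
dish 0.96 [313.9, 185.9, 350.5, 208.0]
```

View pics/map.png

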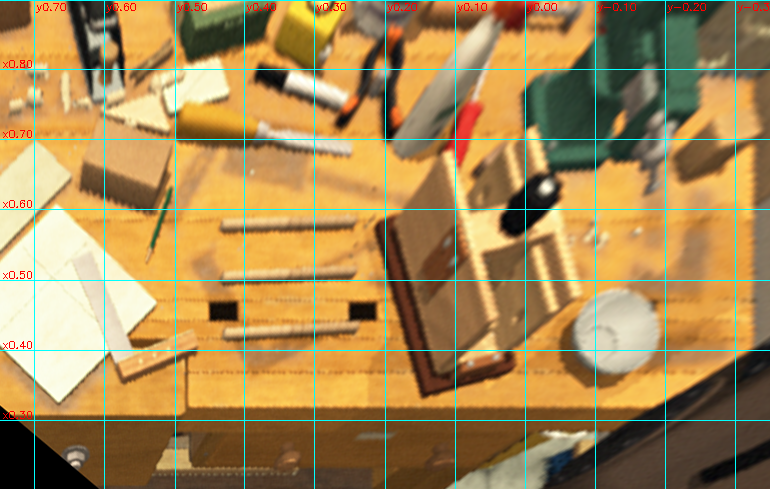

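```bash
cat > b.py <<'E'
from m import *
np.set_printoptions(precision=4,suppress=True)
t=grid(rect('top',0.05,.3,.85,-.35,.45,900),.85,.45,900)
cv2.imwrite('pics/tmap.png',t)
for cam,(l,tp,r,b) in (('scene',(255,170,290,200)),('top',(235,195,275,230))):
    g=grab_frame(cam).max(2)[tp:b,l:r]
    n,lab,st,ce=cv2.connectedComponentsWithStats((g<60).astype(np.uint8))
    for i in range(1,n):
        if st[i,4]>20:
            x,y,w,h,a=st[i];c=np.array([l+x+(w-1)/2,tp+y+(h-1)/2]);print(cam,st[i],c,ray(cam,c,.115)[:2],ray(cam,ce[i]+[l,tp],.115)[:2])
E
python3 b.py
```

```text
scene [  9   1  16  24 170] [271.5 182.5] [0.4855 0.1047] [0.4721 0.1188]
top [ 13   9  13  14 102] [254.  210.5] [0.4735 0.1232] [0.4717 0.1218]
top [32 25  8 10 21] [270.5 224.5] [0.4453 0.0576] [0.4449 0.0553]
```

View pics/tmap.png

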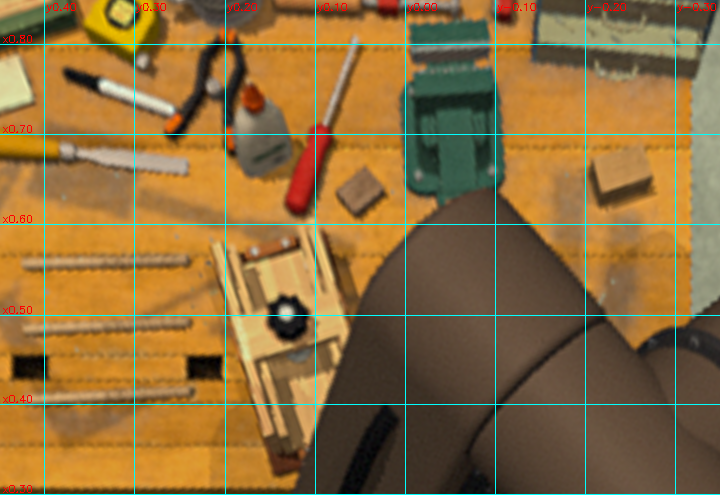

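>>> arm_command:
  commands:
    - {"tz": -0.2}
    - {"tz": -0.2}
    - {"tz": -0.2, "twist": 0.5}
    - {"tz": -0.2, "twist": 0.5}
    - {"tz": -0.2, "twist": 0.5}
    - {"tz": -0.2, "twist": 0.5}
    - {"tz": -0.2, "twist": 0.5}
    - {"tz": -0.2, "twist": 0.5}
  claw: 1

```text
invalid input
```

The top map shows the knob at ≈(0.472,0.120), the vise front at x≈0.63 and y 0..−0.1, and three rods. The move was refused, so I'll retry with every field given.

>>> arm_command:
  commands:
    - {"tx": -0.79, "ty": 0.96, "tz": -0.2, "twist": 0}
    - {"tx": -0.79, "ty": 0.96, "tz": -0.2, "twist": 0}
    - {"tx": -0.79, "ty": 0.96, "tz": -0.2, "twist": 0}
    - {"tx": -0.79, "ty": 0.96, "tz": -0.2, "twist": 0}
    - {"tx": -0.79, "ty": 0.96, "tz": -0.2, "twist": 0}
    - {"tx": -0.79, "ty": 0.96, "tz": -0.2, "twist": 0}
    - {"tx": -0.79, "ty": 0.96, "tz": -0.2, "twist": 0}
    - {"tx": -0.79, "ty": 0.96, "tz": -0.2, "twist": 0}
  claw: 1
  grip_force: 20

```text
t: 1.97
eef_pos: [0.364, -0.3071, 0.2778]
ee_rot: [-3.14, 0.002, -2.702]
force: [-0.0, -0.7, 0.2]
width: 0.0879
gripper_force: 0.0
```

>>> arm_command:
  commands:
    - {"tx": -0.79, "ty": 0.96, "tz": 0, "twist": 0}
    - {"tx": -0.79, "ty": 0.96, "tz": 0, "twist": 0}
    - {"tx": -0.79, "ty": 0.96, "tz": 0, "twist": 0}
    - {"tx": -0.79, "ty": 0.96, "tz": 0, "twist": 0}
    - {"tx": -0.79, "ty": 0.96, "tz": 0, "twist": 0}
    - {"tx": -0.79, "ty": 0.96, "tz": 0, "twist": 0}
    - {"tx": -0.79, "ty": 0.96, "tz": 0, "twist": 0}
    - {"tx": -0.79, "ty": 0.96, "tz": 0, "twist": 0}

```text
t: 2.63
eef_pos: [0.4411, -0.0051, 0.277]
ee_rot: [3.141, 0.002, -2.701]
force: [-0.0, -0.5, 0.1]
width: 0.0876
gripper_force: 0.0
```

```bash
cat > go.py <<'E'
# usage: go.py x y z yaw_deg -> shares for arm_command from the present pose
import sys,numpy as np
from station import get_state
from scipy.spatial.transform import Rotation as R
s=get_state();x=np.array([float(a) for a in sys.argv[1:4]])
Rm=R.from_euler('xyz',s['ee_rot']);d=Rm.inv().apply(x-s['eef_pos'])
yaw=np.degrees(s['ee_rot'][2]);w=-(float(sys.argv[4])-yaw) if len(sys.argv)>4 else 0
w=(w+180)%360-180
print('t',round(s['t'],2),'pos',s['eef_pos'].round(4),'yaw',round(yaw,2),'q1,q6',s['q'][[0,5]].round(3),'F',s['force'].round(1),'w',round(s['width'],4),'g',round(s['gripper_force'],1))
print('shares',(d/.25).round(4),'twist',round(w/180,4),'deg',round(w,1))
E
python3 go.py .472 .12 .25
```

```text
t 2.63 pos [ 0.4411 -0.0051  0.277 ] yaw -154.73 q1,q6 [ 0.438 -1.568] F [-0.  -0.5  0.1] w 0.0876 g 0.0
shares [-0.3252  0.3997  0.1087] twist 0.0 deg 0
```

>>> arm_command:
  commands:
    - {"tx": -0.325, "ty": 0.4, "tz": 0.1, "twist": 0.04}
    - {"tx": -0.325, "ty": 0.4, "tz": 0.1, "twist": 0.08}
    - {"tx": -0.325, "ty": 0.4, "tz": 0.1, "twist": 0.12}
    - {"tx": -0.325, "ty": 0.4, "tz": 0.1, "twist": 0.16}
    - {"tx": -0.325, "ty": 0.4, "tz": 0.1, "twist": 0.2}
    - {"tx": -0.325, "ty": 0.4, "tz": 0.1, "twist": 0.24}
    - {"tx": -0.325, "ty": 0.4, "tz": 0.1, "twist": 0.27}
    - {"tx": -0.325, "ty": 0.4, "tz": 0.1, "twist": 0.3}

```text
t: 3.3
eef_pos: [0.4714, 0.1166, 0.2516]
ee_rot: [3.142, 0.0, 2.632]
force: [1.2, -0.8, 0.3]
width: 0.0873
gripper_force: 0.0
```

```bash
cat > c.py <<'E'
from m import *
save('scene','s1.png',(200,130,330,230),6)
for cam in('scene','top'):
  for q,z in [('stud_top',.126),('knob',.097)]:
    for d in spot_point(q,cam)[:2]: print(q,cam,round(d['score'],2),ray(cam,d['uv'],z)[:2].round(4))
E
python3 c.py; python3 go.py .472 .12 .103
```

```text
stud_top scene 0.84 [0.4995 0.0963]
stud_top scene 0.44 [0.3103 0.4115]
knob scene 0.75 [0.4649 0.1175]
knob scene 0.74 [0.3602 0.5868]
stud_top top 0.77 [0.4754 0.1269]
knob top 0.55 [0.4624 0.1214]
t 3.55 pos [0.4715 0.1163 0.2517] yaw 151.32 q1,q6 [ 0.648 -2.719] F [0.4 0.9 0.9] w 0.0877 g 0.0
shares [0.0052 0.0139 0.5946] twist 0.0 deg 0
```

View pics/s1.png

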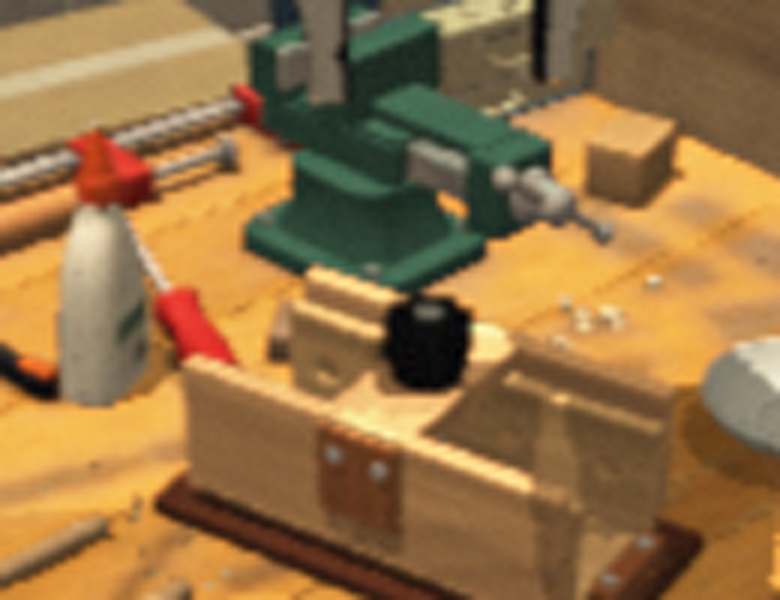

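>>> arm_command:
  commands:
    - {"tx": 0.006, "ty": 0.016, "tz": 0.08, "twist": 0.03}
    - {"tx": 0.006, "ty": 0.016, "tz": 0.17, "twist": 0.06}
    - {"tx": 0.006, "ty": 0.016, "tz": 0.26, "twist": 0.07}
    - {"tx": 0.006, "ty": 0.016, "tz": 0.35, "twist": 0.07}
    - {"tx": 0.006, "ty": 0.016, "tz": 0.43, "twist": 0.07}
    - {"tx": 0.006, "ty": 0.016, "tz": 0.5, "twist": 0.07}
    - {"tx": 0.006, "ty": 0.016, "tz": 0.56, "twist": 0.07}
    - {"tx": 0.006, "ty": 0.016, "tz": 0.592, "twist": 0.07}

```text
t: 4.22
eef_pos: [0.4713, 0.12, 0.1019]
ee_rot: [-3.14, -0.001, 2.42]
force: [-0.2, -0.8, 0.3]
width: 0.0879
gripper_force: 0.0
```

>>> arm_command:
  commands:
    - {"tx": 0, "ty": 0, "tz": 0, "twist": 0}
    - {"tx": 0, "ty": 0, "tz": 0, "twist": 0}
    - {"tx": 0, "ty": 0, "tz": 0, "twist": 0}
    - {"tx": 0, "ty": 0, "tz": 0, "twist": 0}
    - {"tx": 0, "ty": 0, "tz": 0, "twist": 0}
    - {"tx": 0, "ty": 0, "tz": 0, "twist": 0}
    - {"tx": 0, "ty": 0, "tz": 0, "twist": 0}
    - {"tx": 0, "ty": 0, "tz": 0, "twist": 0}
  claw: 0
  grip_force: 12

```text
t: 4.88
eef_pos: [0.4722, 0.1207, 0.104]
ee_rot: [3.141, 0.0, 2.418]
force: [-1.1, -0.1, 2.6]
width: 0.045
gripper_force: 12.0
```

```bash
python3 go.py .472 .1205 .103
```

```text
t 4.88 pos [0.4722 0.1207 0.104 ] yaw 138.55 q1,q6 [ 0.655 -2.949] F [-1.1 -0.1  2.6] w 0.045 g 12.0
shares [ 0.0003 -0.0011  0.0038] twist 0.0 deg 0
```

>>> arm_command:
  commands:
    - {"tx": 0, "ty": 0, "tz": -0.0006, "twist": -0.039}
    - {"tx": 0, "ty": 0, "tz": -0.0013, "twist": -0.078}
    - {"tx": 0, "ty": 0, "tz": -0.0019, "twist": -0.117}
    - {"tx": 0, "ty": 0, "tz": -0.0025, "twist": -0.156}
    - {"tx": 0, "ty": 0, "tz": -0.0031, "twist": -0.195}
    - {"tx": 0, "ty": 0, "tz": -0.0037, "twist": -0.234}
    - {"tx": 0, "ty": 0, "tz": -0.0044, "twist": -0.273}
    - {"tx": 0, "ty": 0, "tz": -0.005, "twist": -0.312}
  grip_force: 25

```text
t: 5.55
eef_pos: [0.4719, 0.1205, 0.1047]
ee_rot: [-3.142, -0.0, -2.879]
force: [0.6, -0.2, 0.1]
width: 0.045
gripper_force: 25.0
```

```bash
python3 go.py .472 .1205 .103; python3 -c "
from station import *
print(get_state()['moment'])"
```

```text
t 5.55 pos [0.4719 0.1205 0.1047] yaw -164.95 q1,q6 [ 0.655 -1.963] F [ 0.6 -0.2  0.1] w 0.045 g 25.0
shares [-0.0004 -0.0001  0.0068] twist 0.0 deg 0
[0.05952744 0.0272761  0.00895493]
```

>>> arm_command:
  commands:
    - {"tx": 0, "ty": 0, "tz": -0.0006, "twist": -0.039}
    - {"tx": 0, "ty": 0, "tz": -0.0013, "twist": -0.078}
    - {"tx": 0, "ty": 0, "tz": -0.0019, "twist": -0.117}
    - {"tx": 0, "ty": 0, "tz": -0.0025, "twist": -0.156}
    - {"tx": 0, "ty": 0, "tz": -0.0031, "twist": -0.195}
    - {"tx": 0, "ty": 0, "tz": -0.0037, "twist": -0.234}
    - {"tx": 0, "ty": 0, "tz": -0.0044, "twist": -0.273}
    - {"tx": 0, "ty": 0, "tz": -0.005, "twist": -0.312}

```text
t: 6.22
eef_pos: [0.4719, 0.1204, 0.1059]
ee_rot: [3.141, -0.0, -1.899]
force: [-1.0, -0.8, -1.1]
width: 0.0448
gripper_force: 25.0
```

>>> arm_command:
  commands:
    - {"tx": 0, "ty": 0, "tz": -0.0006, "twist": -0.039}
    - {"tx": 0, "ty": 0, "tz": -0.0013, "twist": -0.078}
    - {"tx": 0, "ty": 0, "tz": -0.0019, "twist": -0.117}
    - {"tx": 0, "ty": 0, "tz": -0.0025, "twist": -0.156}
    - {"tx": 0, "ty": 0, "tz": -0.0031, "twist": -0.195}
    - {"tx": 0, "ty": 0, "tz": -0.0037, "twist": -0.234}
    - {"tx": 0, "ty": 0, "tz": -0.0044, "twist": -0.273}
    - {"tx": 0, "ty": 0, "tz": -0.005, "twist": -0.312}

```text
t: 6.88
eef_pos: [0.4718, 0.1203, 0.1072]
ee_rot: [3.141, -0.0, -0.919]
force: [0.3, -1.1, -0.9]
width: 0.0447
gripper_force: 25.0
```

>>> arm_command:
  commands:
    - {"tx": 0, "ty": 0, "tz": -0.0006, "twist": -0.039}
    - {"tx": 0, "ty": 0, "tz": -0.0013, "twist": -0.078}
    - {"tx": 0, "ty": 0, "tz": -0.0019, "twist": -0.117}
    - {"tx": 0, "ty": 0, "tz": -0.0025, "twist": -0.156}
    - {"tx": 0, "ty": 0, "tz": -0.0031, "twist": -0.195}
    - {"tx": 0, "ty": 0, "tz": -0.0037, "twist": -0.234}
    - {"tx": 0, "ty": 0, "tz": -0.0044, "twist": -0.273}
    - {"tx": 0, "ty": 0, "tz": -0.005, "twist": -0.312}

```text
t: 7.55
eef_pos: [0.4719, 0.1205, 0.1085]
ee_rot: [3.141, 0.0, 0.062]
force: [-0.6, 0.0, -0.1]
width: 0.045
gripper_force: 25.0
```

>>> arm_command:
  commands:
    - {"tx": 0, "ty": 0, "tz": -0.0006, "twist": -0.039}
    - {"tx": 0, "ty": 0, "tz": -0.0013, "twist": -0.078}
    - {"tx": 0, "ty": 0, "tz": -0.0019, "twist": -0.117}
    - {"tx": 0, "ty": 0, "tz": -0.0025, "twist": -0.156}
    - {"tx": 0, "ty": 0, "tz": -0.0031, "twist": -0.195}
    - {"tx": 0, "ty": 0, "tz": -0.0037, "twist": -0.234}
    - {"tx": 0, "ty": 0, "tz": -0.0044, "twist": -0.273}
    - {"tx": 0, "ty": 0, "tz": -0.005, "twist": -0.312}

```text
t: 8.22
eef_pos: [0.4719, 0.1205, 0.1097]
ee_rot: [-3.141, 0.0, 1.042]
force: [-0.2, -0.4, -1.0]
width: 0.0453
gripper_force: 2.5
```

>>> arm_command:
  commands:
    - {"tx": 0, "ty": 0, "tz": -0.0006, "twist": -0.039}
    - {"tx": 0, "ty": 0, "tz": -0.0013, "twist": -0.078}
    - {"tx": 0, "ty": 0, "tz": -0.0019, "twist": -0.117}
    - {"tx": 0, "ty": 0, "tz": -0.0025, "twist": -0.156}
    - {"tx": 0, "ty": 0, "tz": -0.0031, "twist": -0.195}
    - {"tx": 0, "ty": 0, "tz": -0.0037, "twist": -0.234}
    - {"tx": 0, "ty": 0, "tz": -0.0044, "twist": -0.273}
    - {"tx": 0, "ty": 0, "tz": -0.005, "twist": -0.312}

```text
t: 8.88
eef_pos: [0.4719, 0.1205, 0.1109]
ee_rot: [-3.141, -0.0, 2.022]
force: [-0.1, -0.3, -1.5]
width: 0.0445
gripper_force: 25.0
```

```bash
python3 go.py .472 .1205 .110; python3 -c "
from station import *
print(get_state()['moment'])"
```

```text
t 8.88 pos [0.4719 0.1205 0.1109] yaw 115.85 q1,q6 [0.655 2.938] F [-0.1 -0.3 -1.5] w 0.0445 g 25.0
shares [-0.0002  0.0004  0.0037] twist 0.0 deg 0
[-0.0998248  -0.04887487  0.01317249]
```

>>> arm_command:
  commands:
    - {"tx": 0, "ty": 0, "tz": 0, "twist": 0}
    - {"tx": 0, "ty": 0, "tz": 0, "twist": 0}
    - {"tx": 0, "ty": 0, "tz": 0, "twist": 0}
    - {"tx": 0, "ty": 0, "tz": 0, "twist": 0.039}
    - {"tx": 0, "ty": 0, "tz": 0, "twist": 0.078}
    - {"tx": 0, "ty": 0, "tz": 0, "twist": 0.117}
    - {"tx": 0, "ty": 0, "tz": 0, "twist": 0.156}
    - {"tx": 0, "ty": 0, "tz": 0, "twist": 0.195}
  claw: 0.8

```text
t: 9.55
eef_pos: [0.4721, 0.1206, 0.1111]
ee_rot: [3.142, -0.0, 1.394]
force: [0.5, 0.2, 0.5]
width: 0.0698
gripper_force: 0.0
```

>>> arm_command:
  commands:
    - {"tx": 0, "ty": 0, "tz": 0, "twist": 0.039}
    - {"tx": 0, "ty": 0, "tz": 0, "twist": 0.078}
    - {"tx": 0, "ty": 0, "tz": 0, "twist": 0.117}
    - {"tx": 0, "ty": 0, "tz": 0, "twist": 0.156}
    - {"tx": 0, "ty": 0, "tz": 0, "twist": 0.195}
    - {"tx": 0, "ty": 0, "tz": 0, "twist": 0.234}
    - {"tx": 0, "ty": 0, "tz": 0, "twist": 0.273}
    - {"tx": 0, "ty": 0, "tz": 0, "twist": 0.312}

```text
t: 10.22
eef_pos: [0.4722, 0.1206, 0.1111]
ee_rot: [-3.142, -0.0, 0.414]
force: [0.2, -0.3, -0.2]
width: 0.0703
gripper_force: 0.0
```

>>> arm_command:
  commands:
    - {"tx": 0, "ty": 0, "tz": 0, "twist": 0.039}
    - {"tx": 0, "ty": 0, "tz": 0, "twist": 0.078}
    - {"tx": 0, "ty": 0, "tz": 0, "twist": 0.117}
    - {"tx": 0, "ty": 0, "tz": 0, "twist": 0.156}
    - {"tx": 0, "ty": 0, "tz": 0, "twist": 0.195}
    - {"tx": 0, "ty": 0, "tz": 0, "twist": 0.234}
    - {"tx": 0, "ty": 0, "tz": 0, "twist": 0.273}
    - {"tx": 0, "ty": 0, "tz": 0, "twist": 0.312}

```text
t: 10.88
eef_pos: [0.4721, 0.1206, 0.1111]
ee_rot: [-3.141, -0.0, -0.567]
force: [-0.7, 0.3, 0.3]
width: 0.0702
gripper_force: 0.0
```

>>> arm_command:
  commands:
    - {"tx": 0, "ty": 0, "tz": 0, "twist": 0.039}
    - {"tx": 0, "ty": 0, "tz": 0, "twist": 0.078}
    - {"tx": 0, "ty": 0, "tz": 0, "twist": 0.117}
    - {"tx": 0, "ty": 0, "tz": 0, "twist": 0.156}
    - {"tx": 0, "ty": 0, "tz": 0, "twist": 0.195}
    - {"tx": 0, "ty": 0, "tz": 0, "twist": 0.234}
    - {"tx": 0, "ty": 0, "tz": 0, "twist": 0.273}
    - {"tx": 0, "ty": 0, "tz": 0, "twist": 0.312}

```text
t: 11.55
eef_pos: [0.4721, 0.1206, 0.1111]
ee_rot: [-3.141, 0.0, -1.547]
force: [-0.1, 0.5, -0.5]
width: 0.07
gripper_force: 0.0
```

>>> arm_command:
  commands:
    - {"tx": 0, "ty": 0, "tz": 0, "twist": 0.039}
    - {"tx": 0, "ty": 0, "tz": 0, "twist": 0.078}
    - {"tx": 0, "ty": 0, "tz": 0, "twist": 0.117}
    - {"tx": 0, "ty": 0, "tz": 0, "twist": 0.156}
    - {"tx": 0, "ty": 0, "tz": 0, "twist": 0.195}
    - {"tx": 0, "ty": 0, "tz": 0, "twist": 0.234}
    - {"tx": 0, "ty": 0, "tz": 0, "twist": 0.273}
    - {"tx": 0, "ty": 0, "tz": 0, "twist": 0.312}

```text
t: 12.22
eef_pos: [0.4721, 0.1206, 0.1111]
ee_rot: [3.142, 0.0, -2.527]
force: [-0.6, -0.4, 0.9]
width: 0.07
gripper_force: 0.0
```

>>> arm_command:
  commands:
    - {"tx": 0, "ty": 0, "tz": 0, "twist": 0.039}
    - {"tx": 0, "ty": 0, "tz": 0, "twist": 0.078}
    - {"tx": 0, "ty": 0, "tz": 0, "twist": 0.117}
    - {"tx": 0, "ty": 0, "tz": 0, "twist": 0.156}
    - {"tx": 0, "ty": 0, "tz": 0, "twist": 0.195}
    - {"tx": 0, "ty": 0, "tz": 0, "twist": 0.234}
    - {"tx": 0, "ty": 0, "tz": 0, "twist": 0.273}
    - {"tx": 0, "ty": 0, "tz": 0, "twist": 0.312}

```text
t: 12.88
eef_pos: [0.4722, 0.1206, 0.1111]
ee_rot: [3.141, 0.0, 2.776]
force: [-0.1, 1.4, 0.1]
width: 0.0701
gripper_force: 0.0
```

>>> arm_command:
  commands:
    - {"tx": 0, "ty": 0, "tz": 0, "twist": 0}
    - {"tx": 0, "ty": 0, "tz": 0, "twist": 0}
    - {"tx": 0, "ty": 0, "tz": 0, "twist": 0}
    - {"tx": 0, "ty": 0, "tz": 0, "twist": 0}
    - {"tx": 0, "ty": 0, "tz": 0, "twist": 0}
    - {"tx": 0, "ty": 0, "tz": 0, "twist": 0}
    - {"tx": 0, "ty": 0, "tz": 0, "twist": 0}
    - {"tx": 0, "ty": 0, "tz": 0, "twist": 0}
  claw: 0

```text
t: 13.55
eef_pos: [0.4721, 0.1206, 0.1112]
ee_rot: [3.141, 0.0, 2.786]
force: [-0.9, -0.1, 3.7]
width: 0.0447
gripper_force: 25.0
```

```bash
cat > d.py <<'E'
from h import *
g=grab_frame('scene').max(2)[150:205,250:295]
n,lab,st,ce=cv2.connectedComponentsWithStats((g<60).astype(np.uint8))
print([(s+[250,150,0,0,0]).tolist() for s in st[1:] if s[4]>20])
E
python3 d.py; python3 go.py .472 .1205 .111
```

```text
[[250, 150, 45, 27, 591], [264, 172, 17, 22, 244]]
t 13.6 pos [0.4721 0.1206 0.1112] yaw 159.62 q1,q6 [ 0.655 -2.581] F [-1.3  0.2  3.6] w 0.0453 g 25.0
shares [ 0.0002 -0.0006  0.0007] twist 0.0 deg 0
```

>>> arm_command:
  commands:
    - {"tx": 0, "ty": 0, "tz": -0.0006, "twist": -0.039}
    - {"tx": 0, "ty": 0, "tz": -0.0013, "twist": -0.078}
    - {"tx": 0, "ty": 0, "tz": -0.0019, "twist": -0.117}
    - {"tx": 0, "ty": 0, "tz": -0.0025, "twist": -0.156}
    - {"tx": 0, "ty": 0, "tz": -0.0031, "twist": -0.195}
    - {"tx": 0, "ty": 0, "tz": -0.0037, "twist": -0.234}
    - {"tx": 0, "ty": 0, "tz": -0.0044, "twist": -0.273}
    - {"tx": 0, "ty": 0, "tz": -0.005, "twist": -0.312}

```text
t: 14.27
eef_pos: [0.4718, 0.12, 0.1123]
ee_rot: [-3.141, -0.001, -2.511]
force: [-2.1, -3.5, 3.2]
width: 0.045
gripper_force: 25.0
```

>>> arm_command:
  commands:
    - {"tx": 0, "ty": 0, "tz": -0.0006, "twist": -0.039}
    - {"tx": 0, "ty": 0, "tz": -0.0013, "twist": -0.078}
    - {"tx": 0, "ty": 0, "tz": -0.0019, "twist": -0.117}
    - {"tx": 0, "ty": 0, "tz": -0.0025, "twist": -0.156}
    - {"tx": 0, "ty": 0, "tz": -0.0031, "twist": -0.195}
    - {"tx": 0, "ty": 0, "tz": -0.0037, "twist": -0.234}
    - {"tx": 0, "ty": 0, "tz": -0.0044, "twist": -0.273}
    - {"tx": 0, "ty": 0, "tz": -0.005, "twist": -0.312}

```text
t: 14.93
eef_pos: [0.4721, 0.12, 0.1136]
ee_rot: [3.141, -0.001, -1.531]
force: [-0.2, -2.0, 2.4]
width: 0.0449
gripper_force: 25.0
```

>>> arm_command:
  commands:
    - {"tx": 0, "ty": 0, "tz": -0.0006, "twist": -0.039}
    - {"tx": 0, "ty": 0, "tz": -0.0013, "twist": -0.078}
    - {"tx": 0, "ty": 0, "tz": -0.0019, "twist": -0.117}
    - {"tx": 0, "ty": 0, "tz": -0.0025, "twist": -0.156}
    - {"tx": 0, "ty": 0, "tz": -0.0031, "twist": -0.195}
    - {"tx": 0, "ty": 0, "tz": -0.0037, "twist": -0.234}
    - {"tx": 0, "ty": 0, "tz": -0.0044, "twist": -0.273}
    - {"tx": 0, "ty": 0, "tz": -0.005, "twist": -0.312}

```text
t: 15.6
eef_pos: [0.4723, 0.1202, 0.1149]
ee_rot: [3.141, -0.0, -0.551]
force: [0.7, -2.0, 2.7]
width: 0.0448
gripper_force: 25.0
```

>>> arm_command:
  commands:
    - {"tx": 0, "ty": 0, "tz": -0.0006, "twist": -0.039}
    - {"tx": 0, "ty": 0, "tz": -0.0013, "twist": -0.078}
    - {"tx": 0, "ty": 0, "tz": -0.0019, "twist": -0.117}
    - {"tx": 0, "ty": 0, "tz": -0.0025, "twist": -0.156}
    - {"tx": 0, "ty": 0, "tz": -0.0031, "twist": -0.195}
    - {"tx": 0, "ty": 0, "tz": -0.0037, "twist": -0.234}
    - {"tx": 0, "ty": 0, "tz": -0.0044, "twist": -0.273}
    - {"tx": 0, "ty": 0, "tz": -0.005, "twist": -0.312}

```text
t: 16.27
eef_pos: [0.4724, 0.1205, 0.1162]
ee_rot: [3.141, -0.0, 0.429]
force: [0.3, -1.6, 1.7]
width: 0.0452
gripper_force: 25.0
```

>>> arm_command:
  commands:
    - {"tx": 0, "ty": 0, "tz": -0.0006, "twist": -0.039}
    - {"tx": 0, "ty": 0, "tz": -0.0013, "twist": -0.078}
    - {"tx": 0, "ty": 0, "tz": -0.0019, "twist": -0.117}
    - {"tx": 0, "ty": 0, "tz": -0.0025, "twist": -0.156}
    - {"tx": 0, "ty": 0, "tz": -0.0031, "twist": -0.195}
    - {"tx": 0, "ty": 0, "tz": -0.0037, "twist": -0.234}
    - {"tx": 0, "ty": 0, "tz": -0.0044, "twist": -0.273}
    - {"tx": 0, "ty": 0, "tz": -0.005, "twist": -0.312}

```text
t: 16.93
eef_pos: [0.4724, 0.1207, 0.1174]
ee_rot: [3.141, -0.0, 1.41]
force: [0.5, 0.3, 2.0]
width: 0.0451
gripper_force: 25.0
```

>>> arm_command:
  commands:
    - {"tx": 0, "ty": 0, "tz": -0.0006, "twist": -0.039}
    - {"tx": 0, "ty": 0, "tz": -0.0013, "twist": -0.078}
    - {"tx": 0, "ty": 0, "tz": -0.0019, "twist": -0.117}
    - {"tx": 0, "ty": 0, "tz": -0.0025, "twist": -0.156}
    - {"tx": 0, "ty": 0, "tz": -0.0031, "twist": -0.195}
    - {"tx": 0, "ty": 0, "tz": -0.0031, "twist": -0.195}
    - {"tx": 0, "ty": 0, "tz": -0.0031, "twist": -0.195}
    - {"tx": 0, "ty": 0, "tz": -0.0031, "twist": -0.195}

```text
t: 17.6
eef_pos: [0.4723, 0.1206, 0.1182]
ee_rot: [3.141, 0.0, 2.012]
force: [0.6, -0.9, 2.2]
width: 0.0449
gripper_force: 25.0
```

```bash
python3 d.py; python3 go.py .472 .1205 .111
```

```text
[[250, 150, 45, 42, 630], [250, 159, 23, 10, 100]]
t 17.65 pos [0.4722 0.1206 0.1182] yaw 115.32 q1,q6 [0.655 2.929] F [ 0.5 -1.3  2. ] w 0.0453 g 25.0
shares [ 0.0001 -0.001   0.0287] twist 0.0 deg 0
```

>>> arm_command:
  commands:
    - {"tx": 0, "ty": 0, "tz": 0, "twist": 0}
    - {"tx": 0, "ty": 0, "tz": 0, "twist": 0}
    - {"tx": 0, "ty": 0, "tz": 0, "twist": 0}
    - {"tx": 0, "ty": 0, "tz": 0, "twist": 0.039}
    - {"tx": 0, "ty": 0, "tz": 0, "twist": 0.078}
    - {"tx": 0, "ty": 0, "tz": 0, "twist": 0.117}
    - {"tx": 0, "ty": 0, "tz": 0, "twist": 0.156}
    - {"tx": 0, "ty": 0, "tz": 0, "twist": 0.195}
  claw: 0.8

```text
t: 18.32
eef_pos: [0.4719, 0.1206, 0.1179]
ee_rot: [-3.141, 0.0, 1.396]
force: [0.5, 0.1, -0.1]
width: 0.0704
gripper_force: 0.0
```

>>> arm_command:
  commands:
    - {"tx": 0, "ty": 0, "tz": 0, "twist": 0.039}
    - {"tx": 0, "ty": 0, "tz": 0, "twist": 0.078}
    - {"tx": 0, "ty": 0, "tz": 0, "twist": 0.117}
    - {"tx": 0, "ty": 0, "tz": 0, "twist": 0.156}
    - {"tx": 0, "ty": 0, "tz": 0, "twist": 0.195}
    - {"tx": 0, "ty": 0, "tz": 0, "twist": 0.234}
    - {"tx": 0, "ty": 0, "tz": 0, "twist": 0.273}
    - {"tx": 0, "ty": 0, "tz": 0, "twist": 0.312}

```text
t: 18.98
eef_pos: [0.472, 0.1206, 0.1179]
ee_rot: [-3.141, 0.0, 0.416]
force: [-0.5, -0.1, -0.5]
width: 0.0703
gripper_force: 0.0
```

>>> arm_command:
  commands:
    - {"tx": 0, "ty": 0, "tz": 0, "twist": 0.039}
    - {"tx": 0, "ty": 0, "tz": 0, "twist": 0.078}
    - {"tx": 0, "ty": 0, "tz": 0, "twist": 0.117}
    - {"tx": 0, "ty": 0, "tz": 0, "twist": 0.156}
    - {"tx": 0, "ty": 0, "tz": 0, "twist": 0.195}
    - {"tx": 0, "ty": 0, "tz": 0, "twist": 0.234}
    - {"tx": 0, "ty": 0, "tz": 0, "twist": 0.273}
    - {"tx": 0, "ty": 0, "tz": 0, "twist": 0.312}

```text
t: 19.65
eef_pos: [0.4719, 0.1206, 0.1179]
ee_rot: [3.141, 0.0, -0.564]
force: [0.1, -0.5, 0.1]
width: 0.0697
gripper_force: 0.0
```

>>> arm_command:
  commands:
    - {"tx": 0, "ty": 0, "tz": 0, "twist": 0.039}
    - {"tx": 0, "ty": 0, "tz": 0, "twist": 0.078}
    - {"tx": 0, "ty": 0, "tz": 0, "twist": 0.117}
    - {"tx": 0, "ty": 0, "tz": 0, "twist": 0.156}
    - {"tx": 0, "ty": 0, "tz": 0, "twist": 0.195}
    - {"tx": 0, "ty": 0, "tz": 0, "twist": 0.234}
    - {"tx": 0, "ty": 0, "tz": 0, "twist": 0.273}
    - {"tx": 0, "ty": 0, "tz": 0, "twist": 0.312}

```text
t: 20.32
eef_pos: [0.472, 0.1206, 0.1179]
ee_rot: [3.141, -0.0, -1.544]
force: [-0.2, 0.5, 0.7]
width: 0.0702
gripper_force: 0.0
```

>>> arm_command:
  commands:
    - {"tx": 0, "ty": 0, "tz": 0, "twist": 0.039}
    - {"tx": 0, "ty": 0, "tz": 0, "twist": 0.078}
    - {"tx": 0, "ty": 0, "tz": 0, "twist": 0.117}
    - {"tx": 0, "ty": 0, "tz": 0, "twist": 0.156}
    - {"tx": 0, "ty": 0, "tz": 0, "twist": 0.195}
    - {"tx": 0, "ty": 0, "tz": 0, "twist": 0.234}
    - {"tx": 0, "ty": 0, "tz": 0, "twist": 0.273}
    - {"tx": 0, "ty": 0, "tz": 0, "twist": 0.312}

```text
t: 20.98
eef_pos: [0.4719, 0.1206, 0.1179]
ee_rot: [3.141, -0.0, -2.524]
force: [-0.1, 0.2, -0.4]
width: 0.0702
gripper_force: 0.0
```

>>> arm_command:
  commands:
    - {"tx": 0, "ty": 0, "tz": 0, "twist": 0.039}
    - {"tx": 0, "ty": 0, "tz": 0, "twist": 0.078}
    - {"tx": 0, "ty": 0, "tz": 0, "twist": 0.117}
    - {"tx": 0, "ty": 0, "tz": 0, "twist": 0.156}
    - {"tx": 0, "ty": 0, "tz": 0, "twist": 0.156}
    - {"tx": 0, "ty": 0, "tz": 0, "twist": 0.156}
    - {"tx": 0, "ty": 0, "tz": 0, "twist": 0.156}
    - {"tx": 0, "ty": 0, "tz": 0, "twist": 0.156}

```text
t: 21.65
eef_pos: [0.4721, 0.1206, 0.1181]
ee_rot: [3.142, -0.0, -3.005]
force: [0.2, 0.4, -0.2]
width: 0.0702
gripper_force: 0.0
```

>>> arm_command:
  commands:
    - {"tx": 0, "ty": 0, "tz": 0, "twist": 0}
    - {"tx": 0, "ty": 0, "tz": 0, "twist": 0}
    - {"tx": 0, "ty": 0, "tz": 0, "twist": 0}
    - {"tx": 0, "ty": 0, "tz": 0, "twist": 0}
    - {"tx": 0, "ty": 0, "tz": 0, "twist": 0}
    - {"tx": 0, "ty": 0, "tz": 0, "twist": 0}
    - {"tx": 0, "ty": 0, "tz": 0, "twist": 0}
    - {"tx": 0, "ty": 0, "tz": 0, "twist": 0}
  claw: 0

```text
t: 22.32
eef_pos: [0.4721, 0.1206, 0.1181]
ee_rot: [3.142, 0.0, -3.007]
force: [-0.6, 0.4, -0.0]
width: 0.0447
gripper_force: 25.0
```

>>> arm_command:
  commands:
    - {"tx": 0, "ty": 0, "tz": -0.0006, "twist": -0.039}
    - {"tx": 0, "ty": 0, "tz": -0.0013, "twist": -0.078}
    - {"tx": 0, "ty": 0, "tz": -0.0019, "twist": -0.117}
    - {"tx": 0, "ty": 0, "tz": -0.0025, "twist": -0.156}
    - {"tx": 0, "ty": 0, "tz": -0.0031, "twist": -0.195}
    - {"tx": 0, "ty": 0, "tz": -0.0037, "twist": -0.234}
    - {"tx": 0, "ty": 0, "tz": -0.0044, "twist": -0.273}
    - {"tx": 0, "ty": 0, "tz": -0.005, "twist": -0.312}

```text
t: 22.98
eef_pos: [0.4718, 0.1203, 0.1193]
ee_rot: [3.141, -0.001, -2.021]
force: [-1.1, -0.4, 0.6]
width: 0.0448
gripper_force: 25.0
```

>>> arm_command:
  commands:
    - {"tx": 0, "ty": 0, "tz": -0.0006, "twist": -0.039}
    - {"tx": 0, "ty": 0, "tz": -0.0013, "twist": -0.078}
    - {"tx": 0, "ty": 0, "tz": -0.0019, "twist": -0.117}
    - {"tx": 0, "ty": 0, "tz": -0.0025, "twist": -0.156}
    - {"tx": 0, "ty": 0, "tz": -0.0031, "twist": -0.195}
    - {"tx": 0, "ty": 0, "tz": -0.0037, "twist": -0.234}
    - {"tx": 0, "ty": 0, "tz": -0.0044, "twist": -0.273}
    - {"tx": 0, "ty": 0, "tz": -0.005, "twist": -0.312}

```text
t: 23.65
eef_pos: [0.4717, 0.1201, 0.1205]
ee_rot: [3.14, -0.0, -1.041]
force: [-0.8, -2.1, 1.8]
width: 0.044
gripper_force: 25.0
```

>>> arm_command:
  commands:
    - {"tx": 0, "ty": 0, "tz": -0.0006, "twist": -0.039}
    - {"tx": 0, "ty": 0, "tz": -0.0013, "twist": -0.078}
    - {"tx": 0, "ty": 0, "tz": -0.0019, "twist": -0.117}
    - {"tx": 0, "ty": 0, "tz": -0.0025, "twist": -0.156}
    - {"tx": 0, "ty": 0, "tz": -0.0031, "twist": -0.195}
    - {"tx": 0, "ty": 0, "tz": -0.0037, "twist": -0.234}
    - {"tx": 0, "ty": 0, "tz": -0.0044, "twist": -0.273}
    - {"tx": 0, "ty": 0, "tz": -0.005, "twist": -0.312}

```text
t: 24.32
eef_pos: [0.4718, 0.12, 0.1219]
ee_rot: [3.141, 0.0, -0.061]
force: [-0.2, -1.8, 1.3]
width: 0.0446
gripper_force: 25.0
```

>>> arm_command:
  commands:
    - {"tx": 0, "ty": 0, "tz": -0.0006, "twist": -0.039}
    - {"tx": 0, "ty": 0, "tz": -0.0013, "twist": -0.078}
    - {"tx": 0, "ty": 0, "tz": -0.0019, "twist": -0.117}
    - {"tx": 0, "ty": 0, "tz": -0.0025, "twist": -0.156}
    - {"tx": 0, "ty": 0, "tz": -0.0031, "twist": -0.195}
    - {"tx": 0, "ty": 0, "tz": -0.0037, "twist": -0.234}
    - {"tx": 0, "ty": 0, "tz": -0.0044, "twist": -0.273}
    - {"tx": 0, "ty": 0, "tz": -0.005, "twist": -0.312}

```text
t: 24.98
eef_pos: [0.4721, 0.1202, 0.1232]
ee_rot: [3.141, 0.0, 0.919]
force: [0.0, -1.8, 0.4]
width: 0.0445
gripper_force: 25.0
```

>>> arm_command:
  commands:
    - {"tx": 0, "ty": 0, "tz": -0.0006, "twist": -0.039}
    - {"tx": 0, "ty": 0, "tz": -0.0013, "twist": -0.078}
    - {"tx": 0, "ty": 0, "tz": -0.0019, "twist": -0.117}
    - {"tx": 0, "ty": 0, "tz": -0.0025, "twist": -0.156}
    - {"tx": 0, "ty": 0, "tz": -0.0031, "twist": -0.195}
    - {"tx": 0, "ty": 0, "tz": -0.0037, "twist": -0.234}
    - {"tx": 0, "ty": 0, "tz": -0.0044, "twist": -0.273}
    - {"tx": 0, "ty": 0, "tz": -0.005, "twist": -0.312}

```text
t: 25.65
eef_pos: [0.4722, 0.1204, 0.1244]
ee_rot: [3.141, 0.0, 1.899]
force: [0.2, 0.0, -0.1]
width: 0.0446
gripper_force: 25.0
```

```bash
python3 go.py .472 .1205 .145; python3 -c "
from h import *
save('scene','s2.png',(230,130,330,220),6)"
```

```text
t 25.65 pos [0.4722 0.1204 0.1244] yaw 108.83 q1,q6 [0.654 2.816] F [ 0.2  0.  -0.1] w 0.0446 g 25.0
shares [ 0.0006 -0.0008 -0.0822] twist 0.0 deg 0
```

View pics/s2.png

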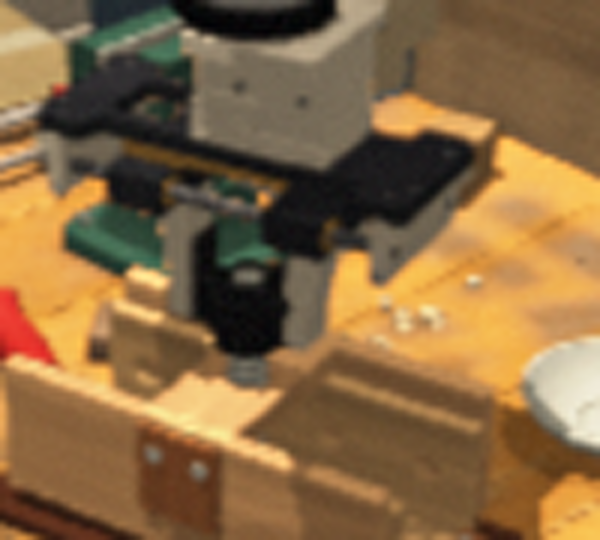

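The knob at crop (240,305) is well up the stud, whose thread shows below at (245,370). I'll lift gently and check the force.

>>> arm_command:
  commands:
    - {"tx": 0, "ty": 0, "tz": -0.004, "twist": 0}
    - {"tx": 0, "ty": 0, "tz": -0.008, "twist": 0}
    - {"tx": 0, "ty": 0, "tz": -0.012, "twist": 0}
    - {"tx": 0, "ty": 0, "tz": -0.016, "twist": 0}
    - {"tx": 0, "ty": 0, "tz": -0.02, "twist": 0}
    - {"tx": 0, "ty": 0, "tz": -0.024, "twist": 0}
    - {"tx": 0, "ty": 0, "tz": -0.028, "twist": 0}
    - {"tx": 0, "ty": 0, "tz": -0.032, "twist": 0}

```text
t: 26.37
eef_pos: [0.4721, 0.1206, 0.1324]
ee_rot: [3.142, -0.0, 1.893]
force: [0.1, -0.7, -1.6]
width: 0.0447
gripper_force: 25.0
```

>>> arm_command:
  commands:
    - {"tx": 0, "ty": 0, "tz": -0.08, "twist": 0.03}
    - {"tx": 0, "ty": 0, "tz": -0.16, "twist": 0.06}
    - {"tx": 0, "ty": 0, "tz": -0.24, "twist": 0.1}
    - {"tx": 0, "ty": 0, "tz": -0.28, "twist": 0.13}
    - {"tx": 0, "ty": 0, "tz": -0.28, "twist": 0.16}
    - {"tx": 0, "ty": 0, "tz": -0.28, "twist": 0.2}
    - {"tx": 0, "ty": 0, "tz": -0.28, "twist": 0.24}
    - {"tx": 0, "ty": 0, "tz": -0.28, "twist": 0.28}

```text
t: 27.03
eef_pos: [0.472, 0.1206, 0.2025]
ee_rot: [3.142, -0.0, 1.009]
force: [-0.1, -0.1, -0.9]
width: 0.0447
gripper_force: 25.0
```

```bash
cat > e.py <<'E'
from h import *
for cam in('scene','top'):
    for d in regions_of('dish',cam)[:1]:
        r=d['rect'];v,u=np.nonzero(d['region']);c=[(u.min()+u.max())/2,(v.min()+v.max())/2]
        P=np.array([ray(cam,p,.026)[:2] for p in zip(u,v)])
        print(cam,d['score'],c,ray(cam,c,.016)[:2],P.min(0),P.max(0))
    for d in spot_point('dish',cam)[:1]: print(ray(cam,d['uv'],0)[:2],d['score'])
E
python3 e.py; python3 go.py .415 -.09 .2
```

```text
scene 0.86 [np.float64(333.5), np.float64(195.5)] [ 0.41088894 -0.10715663] [ 0.34403367 -0.15724337] [ 0.46102503 -0.03500297]
[ 0.41068476 -0.09576557] 0.71
t 27.23 pos [0.472  0.1205 0.2023] yaw 58.44 q1,q6 [0.655 1.936] F [-0.6 -0.7 -0.4] w 0.0445 g 25.0
shares [-0.837   0.2463  0.0094] twist 0.0 deg 0
```

>>> arm_command:
  commands:
    - {"tx": -0.11, "ty": 0.03, "tz": 0, "twist": 0}
    - {"tx": -0.22, "ty": 0.06, "tz": 0, "twist": 0}
    - {"tx": -0.33, "ty": 0.09, "tz": 0, "twist": 0}
    - {"tx": -0.45, "ty": 0.12, "tz": 0, "twist": 0}
    - {"tx": -0.57, "ty": 0.15, "tz": 0, "twist": 0}
    - {"tx": -0.69, "ty": 0.18, "tz": 0, "twist": 0}
    - {"tx": -0.8, "ty": 0.21, "tz": 0, "twist": 0}
    - {"tx": -0.877, "ty": 0.234, "tz": 0, "twist": 0}

```text
t: 27.9
eef_pos: [0.4051, -0.0983, 0.2025]
ee_rot: [3.141, -0.0, 1.02]
force: [0.3, 0.5, -0.9]
width: 0.0447
gripper_force: 25.0
```

>>> arm_command:
  commands:
    - {"tx": 0, "ty": 0, "tz": 0.09, "twist": 0}
    - {"tx": 0, "ty": 0, "tz": 0.18, "twist": 0}
    - {"tx": 0, "ty": 0, "tz": 0.27, "twist": 0}
    - {"tx": 0, "ty": 0, "tz": 0.36, "twist": 0}
    - {"tx": 0, "ty": 0, "tz": 0.44, "twist": 0}
    - {"tx": 0, "ty": 0, "tz": 0.5, "twist": 0}
    - {"tx": 0, "ty": 0, "tz": 0.54, "twist": 0}
    - {"tx": 0, "ty": 0, "tz": 0.56, "twist": 0}

```text
t: 28.57
eef_pos: [0.4055, -0.0968, 0.0611]
ee_rot: [-3.14, 0.002, 1.019]
force: [0.1, -0.2, -0.3]
width: 0.0448
gripper_force: 25.0
```

```bash
python3 go.py .407 -.097 .018; python3 -c "
from h import *
save('scene','s3.png',(260,120,380,220),6)"
```

```text
t 28.57 pos [ 0.4055 -0.0968  0.0611] yaw 58.4 q1,q6 [0.244 2.346] F [ 0.1 -0.2 -0.3] w 0.0448 g 25.0
shares [0.0026 0.006  0.1722] twist 0.0 deg 0
```

View pics/s3.png

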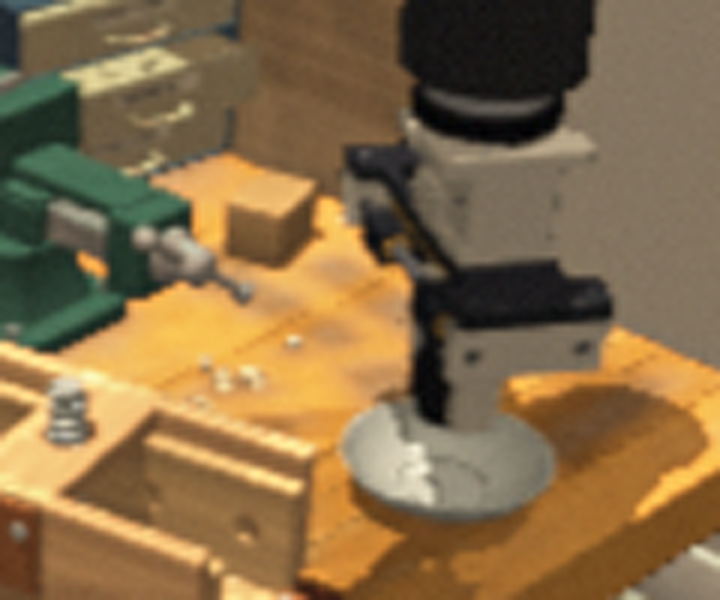

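The gripper with the knob is over the dish at crop (448,460), and the stud stands bare at (68,410). Lower and release.

>>> arm_command:
  commands:
    - {"tx": 0, "ty": 0.003, "tz": 0.04, "twist": 0}
    - {"tx": 0, "ty": 0.003, "tz": 0.08, "twist": 0}
    - {"tx": 0, "ty": 0.003, "tz": 0.11, "twist": 0}
    - {"tx": 0, "ty": 0.003, "tz": 0.14, "twist": 0}
    - {"tx": 0, "ty": 0.003, "tz": 0.16, "twist": 0}
    - {"tx": 0, "ty": 0.003, "tz": 0.172, "twist": 0}
    - {"tx": 0, "ty": 0.003, "tz": 0.172, "twist": 0}
    - {"tx": 0, "ty": 0.003, "tz": 0.172, "twist": 0}

```text
t: 29.28
eef_pos: [0.407, -0.097, 0.0194]
ee_rot: [-3.142, 0.0, 1.016]
force: [0.2, 0.0, -0.7]
width: 0.045
gripper_force: 25.0
```

>>> arm_command:
  commands:
    - {"tx": 0, "ty": 0, "tz": 0, "twist": 0}
    - {"tx": 0, "ty": 0, "tz": 0, "twist": 0}
    - {"tx": 0, "ty": 0, "tz": 0, "twist": 0}
    - {"tx": 0, "ty": 0, "tz": 0, "twist": 0}
    - {"tx": 0, "ty": 0, "tz": -0.08, "twist": 0}
    - {"tx": 0, "ty": 0, "tz": -0.2, "twist": 0}
    - {"tx": 0, "ty": 0, "tz": -0.35, "twist": 0}
    - {"tx": 0, "ty": 0, "tz": -0.5, "twist": 0}
  claw: 0.62

```text
t: 29.95
eef_pos: [0.406, -0.0972, 0.1457]
ee_rot: [-3.14, 0.001, 1.016]
force: [1.6, 0.5, -0.3]
width: 0.0545
gripper_force: 0.0
```

>>> arm_command:
  commands:
    - {"tx": 0.1, "ty": 0, "tz": -0.15, "twist": 0.03}
    - {"tx": 0.2, "ty": 0, "tz": -0.25, "twist": 0.06}
    - {"tx": 0.3, "ty": 0, "tz": -0.25, "twist": 0.1}
    - {"tx": 0.4, "ty": 0, "tz": -0.25, "twist": 0.14}
    - {"tx": 0.5, "ty": -0.05, "tz": -0.25, "twist": 0.18}
    - {"tx": 0.6, "ty": -0.1, "tz": -0.25, "twist": 0.2}
    - {"tx": 0.7, "ty": -0.15, "tz": -0.25, "twist": 0.2}
    - {"tx": 0.8, "ty": -0.2, "tz": -0.25, "twist": 0.2}
  claw: 1

```text
t: 30.62
eef_pos: [0.4696, 0.1006, 0.207]
ee_rot: [-3.141, -0.0, 0.387]
force: [0.8, -0.2, -0.4]
width: 0.0871
gripper_force: 0.0
```

```bash
python3 go.py .472 .1206 .2 12; python3 -c "
from m import *
a=grid(rect('top',0.04,.3,.75,-.36,.2,700),.75,.2,700)
b=cv2.resize(np.ascontiguousarray(grab_frame('scene')[130:230,250:380,::-1]),(390,300),interpolation=cv2.INTER_CUBIC)
b=cv2.copyMakeBorder(b,0,a.shape[0]-300,0,0,cv2.BORDER_CONSTANT)
cv2.imwrite('pics/s4.png',np.hstack([a,b]))
d=regions_of('caul','scene');print([x['rect'] for x in d])"
```

```text
t 30.62 pos [0.4696 0.1006 0.207 ] yaw 22.16 q1,q6 [0.622 1.336] F [ 0.8 -0.2 -0.4] w 0.0871 g 0.0
shares [ 0.0389 -0.0705  0.0281] twist 0.0564 deg 10.2
[[231.7, 176.3, 311.3, 236.3]]
```

View pics/s4.png

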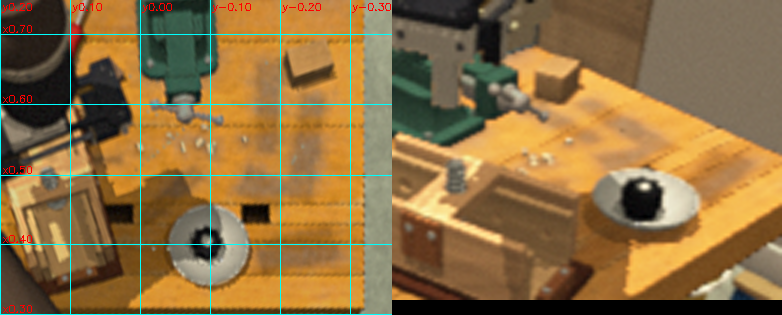

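The knob is in the dish (crop (640,200)). Free bench lies to the right of the dish at x 0.37–0.60, y −0.18..−0.31, and the vise handle reaches x≈0.57 only for y>−0.12. Next I'll get the frame yaw.

```bash
cat > f.py <<'E'
from m import *
for cam,z in (('scene',.097),('scene',.012),('top',.097),('top',.012)):
    x0,x1,y0,y1,s=.33,.62,0.02,.25,1500
    im=cv2.cvtColor(rect(cam,z,x0,x1,y0,y1,s),cv2.COLOR_BGR2GRAY)
    L=cv2.createLineSegmentDetector().detect(im)[0][:,0]
    print(cam,z)
    for a,b,c,d in L:
        p=np.array([x1-b/s,y1-a/s]);q=np.array([x1-d/s,y1-c/s])
        if p[0]>q[0]:p,q=q,p
        l=np.hypot(*(q-p));an=np.degrees(np.arctan2(*(q-p)[::-1]))
        if l>.07 and abs(an-14)<8:
            u=np.array([-np.sin(np.radians(an)),np.cos(np.radians(an))]);print(p.round(3),q.round(3),'len',l.round(3),'ang',an.round(1),'off from stud',(u@((p+q)/2-[.472,.1206])).round(4))
E
python3 f.py
```

```text
scene 0.097
[0.331 0.229] [0.412 0.251] len 0.084 ang 15.2 off from stud 0.1416
[0.507 0.086] [0.576 0.106] len 0.072 ang 16.0 off from stud -0.0432
scene 0.012
[0.432 0.191] [0.559 0.226] len 0.131 ang 15.6 off from stud 0.0781
[0.358 0.171] [0.433 0.191] len 0.078 ang 14.8 off from stud 0.0775
[0.356 0.139] [0.563 0.196] len 0.215 ang 15.5 off from stud 0.0483
top 0.097
top 0.012
```

>>> arm_command:
  commands:
    - {"tx": 0.039, "ty": -0.07, "tz": 0.02, "twist": 0.039}
    - {"tx": 0.039, "ty": -0.07, "tz": 0.02, "twist": 0.078}
    - {"tx": 0.039, "ty": -0.07, "tz": 0.02, "twist": 0.117}
    - {"tx": 0.039, "ty": -0.07, "tz": 0.02, "twist": 0.156}
    - {"tx": 0.039, "ty": -0.07, "tz": 0.02, "twist": 0.195}
    - {"tx": 0.039, "ty": -0.07, "tz": 0.02, "twist": 0.234}
    - {"tx": 0.039, "ty": -0.07, "tz": 0.02, "twist": 0.273}
    - {"tx": 0.039, "ty": -0.07, "tz": 0.02, "twist": 0.312}

```text
t: 31.63
eef_pos: [0.4722, 0.1182, 0.2019]
ee_rot: [-3.141, -0.0, -0.6]
force: [-0.6, 0.5, -0.0]
width: 0.088
gripper_force: 0.0
```

>>> arm_command:
  commands:
    - {"tx": 0, "ty": 0, "tz": 0, "twist": 0.039}
    - {"tx": 0, "ty": 0, "tz": 0, "twist": 0.078}
    - {"tx": 0, "ty": 0, "tz": 0, "twist": 0.117}
    - {"tx": 0, "ty": 0, "tz": 0, "twist": 0.156}
    - {"tx": 0, "ty": 0, "tz": 0, "twist": 0.195}
    - {"tx": 0, "ty": 0, "tz": 0, "twist": 0.226}
    - {"tx": 0, "ty": 0, "tz": 0, "twist": 0.226}
    - {"tx": 0, "ty": 0, "tz": 0, "twist": 0.226}

```text
t: 32.3
eef_pos: [0.4722, 0.1185, 0.2019]
ee_rot: [-3.141, 0.0, -1.301]
force: [-0.0, 0.1, 0.3]
width: 0.0877
gripper_force: 0.0
```

```bash
python3 go.py .472 .1206 .07 -74.6
```

```text
t 32.3 pos [0.4722 0.1185 0.2019] yaw -74.53 q1,q6 [ 0.651 -0.381] F [-0.   0.1  0.3] w 0.0877 g 0.0
shares [-0.0084 -0.0014  0.5277] twist 0.0004 deg 0.1
```

>>> arm_command:
  commands:
    - {"tx": -0.008, "ty": -0.001, "tz": 0.08, "twist": 0}
    - {"tx": -0.008, "ty": -0.001, "tz": 0.16, "twist": 0}
    - {"tx": -0.008, "ty": -0.001, "tz": 0.24, "twist": 0}
    - {"tx": -0.008, "ty": -0.001, "tz": 0.32, "twist": 0}
    - {"tx": -0.008, "ty": -0.001, "tz": 0.4, "twist": 0}
    - {"tx": -0.008, "ty": -0.001, "tz": 0.46, "twist": 0}
    - {"tx": -0.008, "ty": -0.001, "tz": 0.51, "twist": 0}
    - {"tx": -0.008, "ty": -0.001, "tz": 0.528, "twist": 0}

```text
t: 32.97
eef_pos: [0.471, 0.1203, 0.0681]
ee_rot: [3.139, -0.001, -1.3]
force: [-0.6, -0.4, 0.5]
width: 0.0879
gripper_force: 0.0
```

>>> arm_command:
  commands:
    - {"tx": 0, "ty": 0, "tz": 0, "twist": 0}
    - {"tx": 0, "ty": 0, "tz": 0, "twist": 0}
    - {"tx": 0, "ty": 0, "tz": 0, "twist": 0}
    - {"tx": 0, "ty": 0, "tz": 0, "twist": 0}
    - {"tx": 0, "ty": 0, "tz": 0, "twist": 0}
    - {"tx": 0, "ty": 0, "tz": 0, "twist": 0}
    - {"tx": 0, "ty": 0, "tz": 0, "twist": 0}
    - {"tx": 0, "ty": 0, "tz": 0, "twist": 0}
  claw: 0
  grip_force: 30

```text
t: 33.63
eef_pos: [0.472, 0.1213, 0.0702]
ee_rot: [-3.141, 0.0, -1.303]
force: [-1.8, 0.8, 3.1]
width: 0.0479
gripper_force: 30.0
```

```bash
python3 go.py .472 .1206 .07 -74.6; python3 -c "
from station import *
print(get_state()['moment'])"
```

```text
t 33.63 pos [0.472  0.1213 0.0702] yaw -74.63 q1,q6 [ 0.656 -0.388] F [-1.8  0.8  3.1] w 0.0479 g 30.0
shares [0.0027 0.001  0.0009] twist -0.0002 deg -0.0
[0.089818   0.65980018 0.04414289]
```

>>> arm_command:
  commands:
    - {"tx": 0, "ty": 0, "tz": -0.02, "twist": 0}
    - {"tx": 0, "ty": 0, "tz": -0.05, "twist": 0}
    - {"tx": 0, "ty": 0, "tz": -0.08, "twist": 0}
    - {"tx": 0, "ty": 0, "tz": -0.12, "twist": 0}
    - {"tx": 0, "ty": 0, "tz": -0.16, "twist": 0}
    - {"tx": 0, "ty": 0, "tz": -0.2, "twist": 0}
    - {"tx": 0, "ty": 0, "tz": -0.24, "twist": 0}
    - {"tx": 0, "ty": 0, "tz": -0.28, "twist": 0}

```text
t: 34.3
eef_pos: [0.4718, 0.1212, 0.1409]
ee_rot: [-3.141, 0.0, -1.303]
force: [0.6, 1.0, -4.2]
width: 0.0475
gripper_force: 30.0
```

>>> arm_command:
  commands:
    - {"tx": 0, "ty": 0, "tz": -0.05, "twist": 0}
    - {"tx": 0, "ty": 0, "tz": -0.1, "twist": 0}
    - {"tx": 0, "ty": 0, "tz": -0.15, "twist": 0}
    - {"tx": 0, "ty": 0, "tz": -0.2, "twist": 0}
    - {"tx": 0, "ty": 0, "tz": -0.24, "twist": 0}
    - {"tx": 0, "ty": 0, "tz": -0.27, "twist": 0}
    - {"tx": 0, "ty": 0, "tz": -0.28, "twist": 0}
    - {"tx": 0, "ty": 0, "tz": -0.28, "twist": 0}

```text
t: 34.97
eef_pos: [0.4721, 0.1214, 0.2104]
ee_rot: [-3.141, 0.0, -1.303]
force: [0.7, -0.2, -4.0]
width: 0.0476
gripper_force: 30.0
```

```bash
python3 go.py .485 -.24 .21 -90; python3 -c "
from m import *
b=cv2.resize(np.ascontiguousarray(grab_frame('scene')[110:250,210:360,::-1]),(600,560),interpolation=cv2.INTER_CUBIC)
cv2.imwrite('pics/s5.png',b)"
```

```text
t 34.97 pos [0.4721 0.1214 0.2104] yaw -74.64 q1,q6 [ 0.656 -0.388] F [ 0.7 -0.2 -4. ] w 0.0476 g 30.0
shares [1.4075e+00 3.3290e-01 7.0000e-04] twist 0.0853 deg 15.4
```

View pics/s5.png

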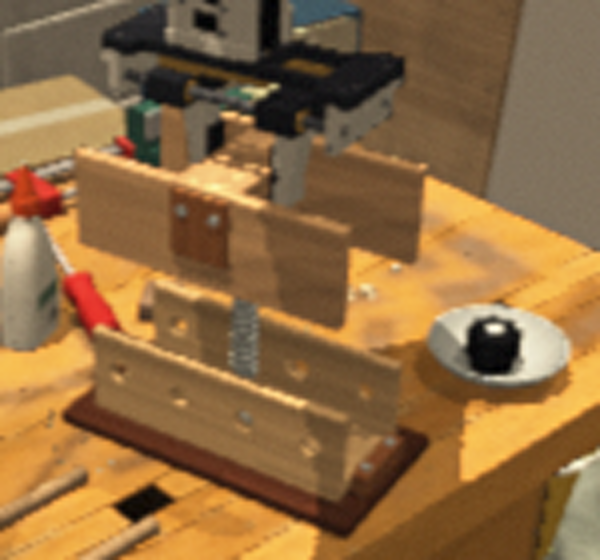

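>>> arm_command:
  commands:
    - {"tx": 0.03, "ty": 0.04, "tz": -0.08, "twist": 0}
    - {"tx": 0.12, "ty": 0.09, "tz": -0.16, "twist": 0}
    - {"tx": 0.22, "ty": 0.14, "tz": -0.16, "twist": 0.02}
    - {"tx": 0.32, "ty": 0.19, "tz": -0.16, "twist": 0.04}
    - {"tx": 0.42, "ty": 0.24, "tz": -0.16, "twist": 0.06}
    - {"tx": 0.52, "ty": 0.29, "tz": -0.16, "twist": 0.08}
    - {"tx": 0.6, "ty": 0.33, "tz": -0.16, "twist": 0.085}
    - {"tx": 0.654, "ty": 0.354, "tz": -0.16, "twist": 0.085}

```text
t: 35.68
eef_pos: [0.4285, -0.0616, 0.249]
ee_rot: [3.14, -0.0, -1.572]
force: [-0.7, -0.1, -3.5]
width: 0.0477
gripper_force: 30.0
```

```bash
python3 go.py .485 -.24 .21 -90
```

```text
t 35.68 pos [ 0.4285 -0.0616  0.249 ] yaw -90.08 q1,q6 [ 0.316 -0.317] F [-0.7 -0.1 -3.5] w 0.0477 g 30.0
shares [ 0.7131 -0.2272  0.1558] twist -0.0004 deg -0.1
```

>>> arm_command:
  commands:
    - {"tx": 0.06, "ty": 0, "tz": 0, "twist": 0}
    - {"tx": 0.16, "ty": 0, "tz": 0, "twist": 0}
    - {"tx": 0.28, "ty": -0.03, "tz": 0, "twist": 0}
    - {"tx": 0.4, "ty": -0.09, "tz": 0, "twist": 0}
    - {"tx": 0.52, "ty": -0.15, "tz": 0.02, "twist": 0}
    - {"tx": 0.63, "ty": -0.2, "tz": 0.06, "twist": 0}
    - {"tx": 0.7, "ty": -0.227, "tz": 0.11, "twist": 0}
    - {"tx": 0.714, "ty": -0.227, "tz": 0.156, "twist": 0}

```text
t: 36.35
eef_pos: [0.4874, -0.2409, 0.2086]
ee_rot: [3.139, -0.0, -1.572]
force: [0.7, -1.2, -4.1]
width: 0.0478
gripper_force: 30.0
```

>>> arm_command:
  commands:
    - {"tx": 0, "ty": 0, "tz": 0.08, "twist": 0}
    - {"tx": 0, "ty": 0, "tz": 0.16, "twist": 0}
    - {"tx": 0, "ty": 0, "tz": 0.24, "twist": 0}
    - {"tx": 0, "ty": 0, "tz": 0.32, "twist": 0}
    - {"tx": 0, "ty": 0, "tz": 0.4, "twist": 0}
    - {"tx": 0, "ty": 0, "tz": 0.46, "twist": 0}
    - {"tx": 0, "ty": 0, "tz": 0.5, "twist": 0}
    - {"tx": 0, "ty": 0, "tz": 0.52, "twist": 0}

```text
t: 37.02
eef_pos: [0.4856, -0.2381, 0.0787]
ee_rot: [3.138, 0.001, -1.57]
force: [-0.4, 0.1, -3.0]
width: 0.0478
gripper_force: 30.0
```

```bash
python3 go.py .485 -.24 .0485 -90;python3 -c "
from m import *
b=cv2.resize(np.ascontiguousarray(grab_frame('scene')[80:230,240:400,::-1]),(640,600),interpolation=cv2.INTER_CUBIC)
cv2.imwrite('pics/s6.png',b)"
```

```text
t 37.02 pos [ 0.4856 -0.2381  0.0787] yaw -89.96 q1,q6 [-0.094  0.095] F [-0.4  0.1 -3. ] w 0.0478 g 30.0
shares [0.0076 0.002  0.1208] twist 0.0002 deg 0.0
```

View pics/s6.png

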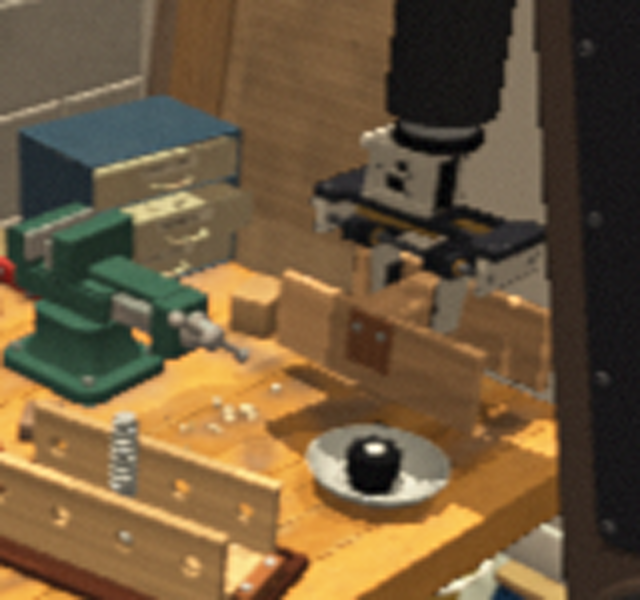

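The caul hangs over clear bench right of the dish, clear of the vise and the block. Lower and release.

>>> arm_command:
  commands:
    - {"tx": 0, "ty": 0, "tz": 0.03, "twist": 0}
    - {"tx": 0, "ty": 0, "tz": 0.06, "twist": 0}
    - {"tx": 0, "ty": 0, "tz": 0.085, "twist": 0}
    - {"tx": 0, "ty": 0, "tz": 0.1, "twist": 0}
    - {"tx": 0, "ty": 0, "tz": 0.11, "twist": 0}
    - {"tx": 0, "ty": 0, "tz": 0.116, "twist": 0}
    - {"tx": 0, "ty": 0, "tz": 0.118, "twist": 0}
    - {"tx": 0, "ty": 0, "tz": 0.118, "twist": 0}

```text
t: 37.73
eef_pos: [0.4869, -0.2384, 0.0514]
ee_rot: [-3.141, -0.0, -1.57]
force: [-0.5, -0.7, -3.7]
width: 0.0475
gripper_force: 30.0
```

>>> arm_command:
  commands:
    - {"tx": 0, "ty": 0, "tz": 0, "twist": 0}
    - {"tx": 0, "ty": 0, "tz": 0, "twist": 0}
    - {"tx": 0, "ty": 0, "tz": 0, "twist": 0}
    - {"tx": 0, "ty": 0, "tz": 0, "twist": 0}
    - {"tx": 0, "ty": 0, "tz": 0, "twist": 0}
    - {"tx": 0, "ty": 0, "tz": -0.1, "twist": 0}
    - {"tx": 0, "ty": 0, "tz": -0.25, "twist": 0}
    - {"tx": 0, "ty": 0, "tz": -0.4, "twist": 0}
  claw: 1

```text
t: 38.4
eef_pos: [0.4858, -0.2382, 0.1518]
ee_rot: [3.139, 0.0, -1.57]
force: [1.0, 0.3, 1.3]
width: 0.087
gripper_force: 0.0
```

>>> arm_command:
  commands:
    - {"tx": 0, "ty": 0, "tz": -0.16, "twist": 0}
    - {"tx": -0.1, "ty": 0.02, "tz": -0.3, "twist": 0}
    - {"tx": -0.25, "ty": 0.05, "tz": -0.36, "twist": 0}
    - {"tx": -0.41, "ty": 0.09, "tz": -0.36, "twist": 0}
    - {"tx": -0.56, "ty": 0.13, "tz": -0.36, "twist": 0}
    - {"tx": -0.72, "ty": 0.17, "tz": -0.36, "twist": 0}
    - {"tx": -0.87, "ty": 0.2, "tz": -0.36, "twist": 0}
    - {"tx": -1, "ty": 0.22, "tz": -0.36, "twist": 0}

```text
t: 39.07
eef_pos: [0.4305, 0.0134, 0.2419]
ee_rot: [-3.14, 0.001, -1.57]
force: [0.7, 0.2, -0.3]
width: 0.0874
gripper_force: 0.0
```

```bash
cat > rods.py <<'E'
from h import *
for cam in('scene','top'):
  for d in regions_of('rod_a',cam)[:5]:
    v,u=np.nonzero(d['region'])
    if len(u)<40: continue
    P=np.array([ray(cam,p,.008)[:2] for p in zip(u,v)]);m=P.mean(0);w,V=np.linalg.eigh(np.cov((P-m).T))
    a=V[:,1]*np.sign(V[1,1]);t=(P-m)@a
    print(cam,round(d['score'],2),'mid',(m+a*(t.max()+t.min())/2).round(4),'cen',m.round(4),'ang',np.degrees(np.arctan2(a[1],a[0])).round(1),'len',np.ptp(t).round(3))
E
python3 go.py .47 .3 .2; python3 rods.py; python3 -c "
from m import *
cv2.imwrite('pics/s7.png',cv2.resize(np.ascontiguousarray(grab_frame('scene')[130:290,150:370,::-1]),(792,576),interpolation=cv2.INTER_CUBIC))"
```

```text
t 39.07 pos [0.4305 0.0134 0.2419] yaw -89.93 q1,q6 [ 0.492 -0.491] F [ 0.7  0.2 -0.3] w 0.0874 g 0.0
shares [-1.1461 -0.1591  0.1689] twist 0.0 deg 0
scene 0.86 mid [0.4211 0.3408] cen [0.4208 0.3449] ang 93.8 len 0.192
scene 0.66 mid [0.5001 0.3435] cen [0.4998 0.3503] ang 93.1 len 0.19
scene 0.58 mid [0.5893 0.3655] cen [0.5891 0.3736] ang 91.8 len 0.186
top 0.52 mid [0.4472 0.1139] cen [0.4213 0.106 ] ang 17.0 len 0.209
```

View pics/s7.png

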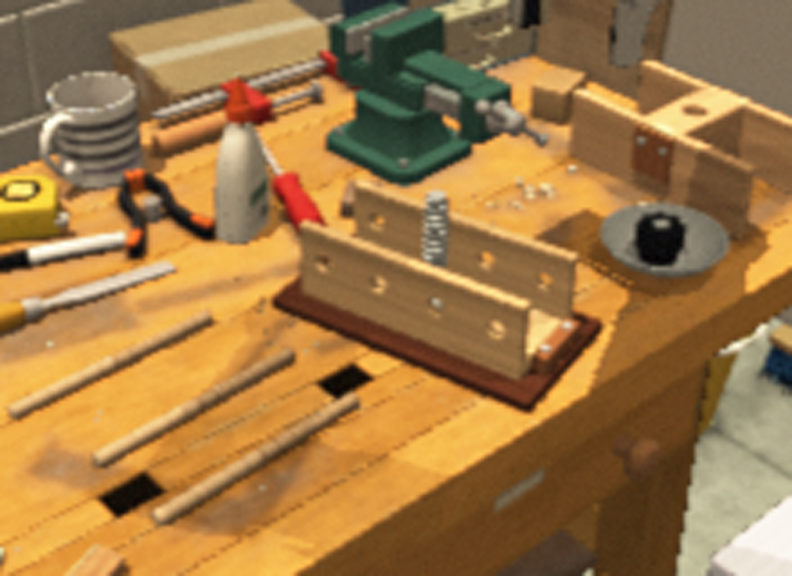

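Caul stands clear on the right, and the knob is in the dish. The frame holes are now exposed, and the far rod has been knocked to ≈(0.589,0.366). Now the frame pose from the rail tops.

```bash
cat > f2.py <<'E'
from m import *
for cam,z in (('scene',.082),('scene',.052),('scene',.012),('top',.082)):
    x0,x1,y0,y1,s=.33,.62,0.0,.25,2000
    im=cv2.cvtColor(rect(cam,z,x0,x1,y0,y1,s),cv2.COLOR_BGR2GRAY)
    L=cv2.createLineSegmentDetector().detect(im)[0][:,0]
    print(cam,z)
    for a,b,c,d in L:
        p=np.array([x1-b/s,y1-a/s]);q=np.array([x1-d/s,y1-c/s])
        if p[0]>q[0]:p,q=q,p
        l=np.hypot(*(q-p));an=np.degrees(np.arctan2(*(q-p)[::-1]))
        if l>.07 and abs(an-14)<8:
            u=np.array([-np.sin(np.radians(an)),np.cos(np.radians(an))]);print(p.round(3),q.round(3),'len',l.round(3),'ang',an.round(1),'off',(u@((p+q)/2-[.472,.1208])).round(4))
a=np.radians(15.4);R=np.array([[np.cos(a),-np.sin(a)],[np.sin(a),np.cos(a)]])
for h in spot_point('holes_1','scene')[:5]: print(round(h['score'],2),(R.T@(ray('scene',h['uv'],.052)[:2]-[.472,.1208])).round(4))
# dark hole blobs on the near rail's outer plane (frame y=+45): predicted pixels vs detected
im=grab_frame('scene');cv2.imwrite('/tmp/f.png',im[:,:,::-1])
for k in(-84,-28,28,84):
    p=np.r_[R@[k/1e3,.045]+[.472,.1208],.052];print(k,'pred px',pix('scene',p).round(1))
    p=np.r_[R@[k/1e3,-.035]+[.472,.1208],.052];print(k,'   far pred px',pix('scene',p).round(1))
for k in (-108,108):
  for y in (.045,-.035,.035,-.045): print('top corner',k,y,pix('scene',np.r_[R@[k/1e3,y]+[.472,.1208],.082]).round(1))
E
python3 f2.py
```

```text
scene 0.082
[0.37  0.142] [0.557 0.193] len 0.194 ang 15.3 off 0.0474
[0.377 0.06 ] [0.447 0.081] len 0.074 ang 17.1 off -0.0305
scene 0.052
[0.388 0.096] [0.475 0.12 ] len 0.09 ang 15.3 off -0.002
[0.399 0.112] [0.552 0.153] len 0.158 ang 15.3 off 0.0104
scene 0.012
[0.424 0.054] [0.527 0.082] len 0.106 ang 15.3 off -0.0522
[0.437 0.071] [0.55  0.102] len 0.117 ang 15.3 off -0.0389
[0.55  0.102] [0.62  0.121] len 0.073 ang 15.6 off -0.0394
top 0.082
[0.462 0.072] [0.572 0.103] len 0.113 ang 15.7 off -0.044
0.91 [-0.0294 -0.0056]
0.84 [ 0.0295 -0.0098]
0.79 [0.0799 0.0092]
0.76 [-0.085  0.003]
-84 pred px [286.9 220.7]
-84    far pred px [300.3 207.3]
-28 pred px [270.1 214.2]
-28    far pred px [284.1 201.4]
28 pred px [254.2 208. ]
28    far pred px [268.6 195.8]
84 pred px [239.  202.1]
84    far pred px [253.8 190.5]
top corner -108 0.045 [294.9 214.9]
top corner -108 -0.035 [308.3 201.4]
top corner -108 0.035 [296.6 213.1]
top corner -108 -0.045 [309.9 199.8]
top corner 108 0.045 [232.4 191.5]
top corner 108 -0.035 [247.6 180.3]
top corner 108 0.035 [234.4 190. ]
top corner 108 -0.045 [249.4 179. ]
```

>>> arm_command:
  commands:
    - {"tx": -0.1, "ty": -0.03, "tz": 0, "twist": 0}
    - {"tx": -0.22, "ty": -0.08, "tz": 0, "twist": 0}
    - {"tx": -0.36, "ty": -0.13, "tz": 0, "twist": 0}
    - {"tx": -0.5, "ty": -0.18, "tz": 0, "twist": 0}
    - {"tx": -0.64, "ty": -0.24, "tz": 0, "twist": -0.01}
    - {"tx": -0.78, "ty": -0.29, "tz": 0, "twist": -0.01}
    - {"tx": -0.9, "ty": -0.34, "tz": 0, "twist": -0.01}
    - {"tx": -1, "ty": -0.38, "tz": 0, "twist": -0.01}
  claw: 0.45

```text
t: 40.18
eef_pos: [0.5276, 0.2629, 0.2406]
ee_rot: [3.141, -0.001, -1.54]
force: [-0.7, -0.2, 0.5]
width: 0.042
gripper_force: 0.0
```

>>> arm_command:
  commands:
    - {"tx": -0.1, "ty": -0.04, "tz": 0.05, "twist": 0}
    - {"tx": -0.2, "ty": -0.07, "tz": 0.12, "twist": 0}
    - {"tx": -0.3, "ty": -0.11, "tz": 0.2, "twist": 0}
    - {"tx": -0.4, "ty": -0.15, "tz": 0.3, "twist": 0}
    - {"tx": -0.5, "ty": -0.18, "tz": 0.4, "twist": 0}
    - {"tx": -0.58, "ty": -0.21, "tz": 0.5, "twist": 0}
    - {"tx": -0.65, "ty": -0.23, "tz": 0.58, "twist": 0}
    - {"tx": -0.69, "ty": -0.246, "tz": 0.65, "twist": 0}

```text
t: 40.85
eef_pos: [0.583, 0.4362, 0.0757]
ee_rot: [3.14, -0.002, -1.54]
force: [-0.3, -0.9, 0.5]
width: 0.0394
gripper_force: 0.0
```

```bash
python3 rods.py; python3 go.py .587 .4354 .003 -88
```

```text
scene 0.79 mid [0.5002 0.3439] cen [0.5002 0.3441] ang 93.0 len 0.18
scene 0.66 mid [0.4212 0.3409] cen [0.4209 0.3458] ang 93.2 len 0.192
t 40.9 pos [0.582  0.436  0.0717] yaw -88.22 q1,q6 [ 0.909 -0.878] F [ 0.3  1.3 -2.4] w 0.0394 g 0.0
shares [ 0.0018 -0.021   0.2748] twist -0.0012 deg -0.2Traceback (most recent call last):
  File "rods.py", line 6, in <module>
    P=np.array([ray(cam,p,.008)[:2] for p in zip(u,v)]);m=P.mean(0);w,V=np.linalg.eigh(np.cov((P-m).T))
                ~~~^^^^^^^^^^^^
  File "h.py", line 8, in ray
    c=calibration(cam);K=np.array(c['camera_matrix']);E=np.array(c['extrinsics'])
ValueError: time passes only in moves, steps and waits
```

```bash
python3 - <<'E'
s=open('h.py').read()
s=s.replace("from station import *","from station import *\nimport functools\nfrom station import calibration as _c\ncalibration=functools.lru_cache(None)(_c)")
open('h.py','w').write(s)
E
```

>>> arm_command:
  commands:
    - {"tx": 0.002, "ty": -0.021, "tz": 0.05, "twist": 0}
    - {"tx": 0.002, "ty": -0.021, "tz": 0.1, "twist": 0}
    - {"tx": 0.002, "ty": -0.021, "tz": 0.15, "twist": 0}
    - {"tx": 0.002, "ty": -0.021, "tz": 0.2, "twist": 0}
    - {"tx": 0.002, "ty": -0.021, "tz": 0.23, "twist": 0}
    - {"tx": 0.002, "ty": -0.021, "tz": 0.25, "twist": 0}
    - {"tx": 0.002, "ty": -0.021, "tz": 0.26, "twist": 0}
    - {"tx": 0.002, "ty": -0.021, "tz": 0.26, "twist": 0}

```text
t: 41.57
eef_pos: [0.5874, 0.4356, 0.0136]
ee_rot: [3.141, -0.0, -1.538]
force: [-0.6, 0.2, -0.3]
width: 0.0394
gripper_force: 0.0
```

```bash
python3 go.py .587 .4354 .003 -88
```

```text
t 41.57 pos [0.5874 0.4356 0.0136] yaw -88.14 q1,q6 [ 0.904 -0.871] F [-0.6  0.2 -0.3] w 0.0394 g 0.0
shares [0.0008 0.0015 0.0423] twist -0.0008 deg -0.1
```

>>> arm_command:
  commands:
    - {"tx": 0, "ty": 0, "tz": 0.015, "twist": 0}
    - {"tx": 0, "ty": 0, "tz": 0.03, "twist": 0}
    - {"tx": 0, "ty": 0, "tz": 0.042, "twist": 0}
    - {"tx": 0, "ty": 0, "tz": 0.042, "twist": 0}
    - {"tx": 0, "ty": 0, "tz": 0.042, "twist": 0}
    - {"tx": 0, "ty": 0, "tz": 0.042, "twist": 0}
    - {"tx": 0, "ty": 0, "tz": 0.042, "twist": 0}
    - {"tx": 0, "ty": 0, "tz": 0.042, "twist": 0}
  grip_force: 20

```text
t: 42.23
eef_pos: [0.5876, 0.4359, 0.0035]
ee_rot: [-3.141, 0.0, -1.538]
force: [1.0, 0.5, -0.5]
width: 0.0395
gripper_force: 0.0
```

>>> arm_command:
  commands:
    - {"tx": 0, "ty": 0, "tz": 0, "twist": 0}
    - {"tx": 0, "ty": 0, "tz": 0, "twist": 0}
    - {"tx": 0, "ty": 0, "tz": 0, "twist": 0}
    - {"tx": 0, "ty": 0, "tz": 0, "twist": 0}
    - {"tx": 0, "ty": 0, "tz": 0, "twist": 0}
    - {"tx": 0, "ty": 0, "tz": 0, "twist": 0}
    - {"tx": 0, "ty": 0, "tz": 0, "twist": 0}
    - {"tx": 0, "ty": 0, "tz": 0, "twist": 0}
  claw: 0

```text
t: 42.9
eef_pos: [0.5875, 0.4358, 0.0034]
ee_rot: [-3.142, 0.0, -1.538]
force: [-0.1, 0.8, 0.8]
width: 0.0121
gripper_force: 20.0
```

```bash
python3 rods.py; python3 go.py .494 .357 .1 -74.65
```

```text
scene 0.79 mid [0.5002 0.3439] cen [0.5002 0.3441] ang 93.0 len 0.18
scene 0.66 mid [0.4212 0.3409] cen [0.4209 0.3458] ang 93.2 len 0.192
scene 0.54 mid [0.5044 0.0954] cen [0.4878 0.0975] ang 172.9 len 0.368
scene 0.5 mid [0.5889 0.3665] cen [0.5886 0.3761] ang 91.8 len 0.188
top 0.34 mid [ 0.4998 -0.2474] cen [ 0.5005 -0.2473] ang 11.9 len 0.247
t 43.0 pos [0.5875 0.4358 0.0034] yaw -88.14 q1,q6 [ 0.904 -0.871] F [-0.3  0.8  0.1] w 0.0117 g 20.0
shares [ 0.3029  0.384  -0.3866] twist -0.075 deg -13.5
```

>>> arm_command:
  commands:
    - {"tx": 0, "ty": 0, "tz": -0.05, "twist": 0}
    - {"tx": 0, "ty": 0, "tz": -0.13, "twist": 0}
    - {"tx": 0.03, "ty": 0.04, "tz": -0.21, "twist": -0.01}
    - {"tx": 0.08, "ty": 0.1, "tz": -0.28, "twist": -0.025}
    - {"tx": 0.15, "ty": 0.18, "tz": -0.34, "twist": -0.04}
    - {"tx": 0.21, "ty": 0.27, "tz": -0.387, "twist": -0.055}
    - {"tx": 0.27, "ty": 0.34, "tz": -0.387, "twist": -0.07}
    - {"tx": 0.303, "ty": 0.384, "tz": -0.387, "twist": -0.075}

```text
t: 43.67
eef_pos: [0.4927, 0.3559, 0.1023]
ee_rot: [-3.14, 0.002, -1.3]
force: [-0.2, -0.2, -0.9]
width: 0.0118
gripper_force: 20.0
```

>>> arm_command:
  commands:
    - {"tx": 0, "ty": 0, "tz": 0.04, "twist": 0}
    - {"tx": 0, "ty": 0, "tz": 0.08, "twist": 0}
    - {"tx": 0, "ty": 0, "tz": 0.12, "twist": 0}
    - {"tx": 0, "ty": 0, "tz": 0.16, "twist": 0}
    - {"tx": 0, "ty": 0, "tz": 0.19, "twist": 0}
    - {"tx": 0, "ty": 0, "tz": 0.2, "twist": 0}
    - {"tx": 0, "ty": 0, "tz": 0.2, "twist": 0}
    - {"tx": 0, "ty": 0, "tz": 0.2, "twist": 0}

```text
t: 44.33
eef_pos: [0.4942, 0.357, 0.0496]
ee_rot: [3.141, -0.001, -1.303]
force: [0.1, 0.9, -0.9]
width: 0.0118
gripper_force: 20.0
```

```bash
python3 go.py .494 .357 .0494 -74.65; python3 -c "
from m import *
cv2.imwrite('pics/s8.png',cv2.resize(np.ascontiguousarray(grab_frame('scene')[150:270,170:330,::-1]),(800,600),interpolation=cv2.INTER_CUBIC))
print(get_state()['ee_rot'])"
```

```text
t 44.33 pos [0.4942 0.357  0.0496] yaw -74.64 q1,q6 [ 0.946 -0.678] F [ 0.1  0.9 -0.9] w 0.0118 g 20.0
shares [-0.0001  0.0006  0.001 ] twist 0.0 deg 0.0
[-3.14151355e+00 -1.48020620e-04 -1.30273504e+00]
```

View pics/s8.png

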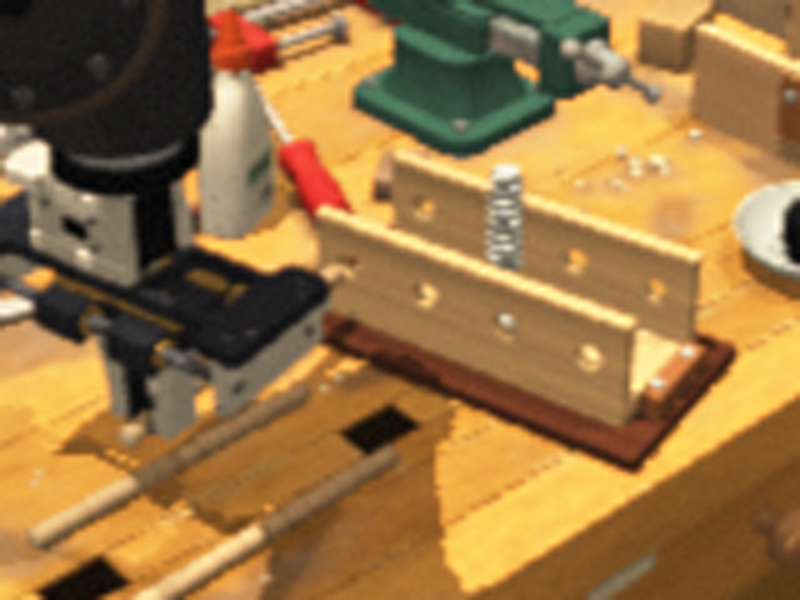

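The rod tip is at (340,268), right at hole 4. I'll insert slowly and watch the forces.

>>> arm_command:
  commands:
    - {"tx": 0.02, "ty": 0, "tz": 0.001, "twist": 0}
    - {"tx": 0.04, "ty": 0, "tz": 0.001, "twist": 0}
    - {"tx": 0.06, "ty": 0, "tz": 0.001, "twist": 0}
    - {"tx": 0.08, "ty": 0, "tz": 0.001, "twist": 0}
    - {"tx": 0.1, "ty": 0, "tz": 0.001, "twist": 0}
    - {"tx": 0.12, "ty": 0, "tz": 0.001, "twist": 0}
    - {"tx": 0.14, "ty": 0, "tz": 0.001, "twist": 0}
    - {"tx": 0.16, "ty": 0, "tz": 0.001, "twist": 0}

```text
t: 45.05
eef_pos: [0.5047, 0.3178, 0.0499]
ee_rot: [-3.142, 0.0, -1.303]
force: [-0.1, 0.9, -0.7]
width: 0.0116
gripper_force: 20.0
```

```bash
python3 go.py .5345 .2104 .0494 -74.65; python3 -c "
from station import *
print(get_state()['moment'])"
```

```text
t 45.05 pos [0.5047 0.3178 0.0499] yaw -74.65 q1,q6 [ 0.889 -0.621] F [-0.1  0.9 -0.7] w 0.0116 g 20.0
shares [ 0.4458 -0.0012  0.002 ] twist -0.0 deg -0.0
[-0.00083855  0.12724001  0.00763833]
```

Through the first rail with no contact. Continue in slow steps.

>>> arm_command:
  commands:
    - {"tx": 0.02, "ty": -0.001, "tz": 0.001, "twist": 0}
    - {"tx": 0.045, "ty": -0.001, "tz": 0.001, "twist": 0}
    - {"tx": 0.07, "ty": -0.001, "tz": 0.001, "twist": 0}
    - {"tx": 0.095, "ty": -0.001, "tz": 0.001, "twist": 0}
    - {"tx": 0.12, "ty": -0.001, "tz": 0.001, "twist": 0}
    - {"tx": 0.145, "ty": -0.001, "tz": 0.001, "twist": 0}
    - {"tx": 0.17, "ty": -0.001, "tz": 0.001, "twist": 0}
    - {"tx": 0.2, "ty": -0.001, "tz": 0.001, "twist": 0}

```text
t: 45.72
eef_pos: [0.5182, 0.2697, 0.0496]
ee_rot: [-3.142, 0.0, -1.303]
force: [0.4, 0.4, 0.3]
width: 0.0119
gripper_force: 20.0
```

>>> arm_command:
  commands:
    - {"tx": 0.02, "ty": 0, "tz": 0, "twist": 0}
    - {"tx": 0.05, "ty": 0, "tz": 0, "twist": 0}
    - {"tx": 0.08, "ty": 0, "tz": 0, "twist": 0}
    - {"tx": 0.12, "ty": 0, "tz": 0, "twist": 0}
    - {"tx": 0.16, "ty": 0, "tz": 0, "twist": 0}
    - {"tx": 0.2, "ty": 0, "tz": 0, "twist": 0}
    - {"tx": 0.23, "ty": 0, "tz": 0, "twist": 0}
    - {"tx": 0.246, "ty": 0, "tz": 0, "twist": 0}

```text
t: 46.38
eef_pos: [0.5345, 0.2096, 0.0496]
ee_rot: [3.141, -0.0, -1.304]
force: [0.6, -0.0, -0.8]
width: 0.0117
gripper_force: 20.0
```

```bash
python3 go.py .5345 .2104 .0494 -74.65; python3 -c "
from m import *
print(get_state()['moment'])
cv2.imwrite('pics/s9.png',cv2.resize(np.ascontiguousarray(grab_frame('scene')[150:270,190:350,::-1]),(800,600),interpolation=cv2.INTER_CUBIC))"
```

```text
t 46.38 pos [0.5345 0.2096 0.0496] yaw -74.7 q1,q6 [ 0.714 -0.447] F [ 0.6 -0.  -0.8] w 0.0117 g 20.0
shares [-0.0031 -0.0007  0.0007] twist -0.0003 deg -0.0
[0.09188238 0.12225492 0.03753748]
```

View pics/s9.png

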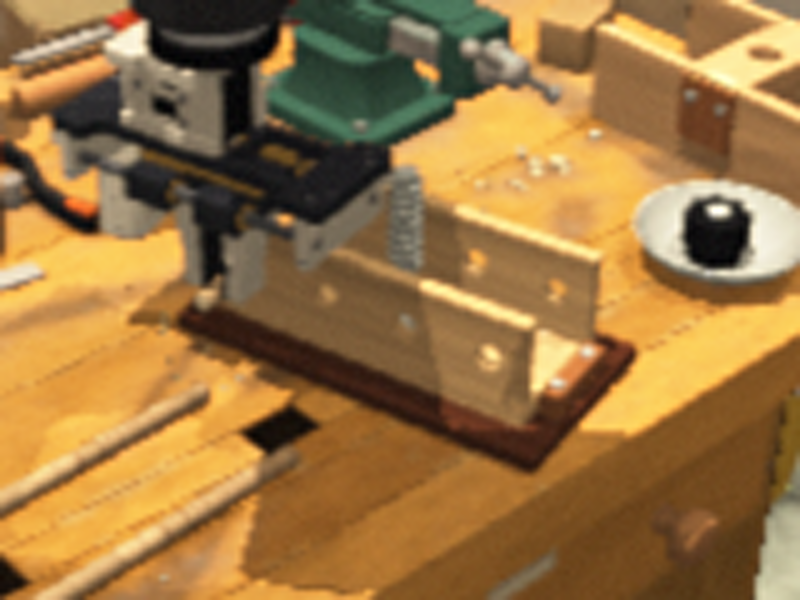

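The rod end shows at (207,297), and the rod is fully in at hole 4 with no contact force. Release, then go to rod 2.

>>> arm_command:
  commands:
    - {"tx": -0.003, "ty": 0, "tz": 0, "twist": 0}
    - {"tx": -0.003, "ty": 0, "tz": 0, "twist": 0}
    - {"tx": -0.003, "ty": 0, "tz": 0, "twist": 0}
    - {"tx": -0.003, "ty": 0, "tz": 0, "twist": 0}
    - {"tx": -0.003, "ty": 0, "tz": -0.06, "twist": 0}
    - {"tx": -0.003, "ty": 0, "tz": -0.15, "twist": 0}
    - {"tx": -0.003, "ty": 0, "tz": -0.28, "twist": 0}
    - {"tx": -0.003, "ty": 0, "tz": -0.4, "twist": 0}
  claw: 0.4

```text
t: 47.1
eef_pos: [0.5337, 0.2117, 0.1505]
ee_rot: [3.14, -0.001, -1.302]
force: [0.1, 1.1, 1.0]
width: 0.0356
gripper_force: 0.0
```

>>> arm_command:
  commands:
    - {"tx": -0.08, "ty": -0.03, "tz": 0, "twist": 0.01}
    - {"tx": -0.18, "ty": -0.06, "tz": 0, "twist": 0.02}
    - {"tx": -0.3, "ty": -0.09, "tz": 0, "twist": 0.03}
    - {"tx": -0.42, "ty": -0.09, "tz": 0, "twist": 0.04}
    - {"tx": -0.54, "ty": -0.09, "tz": 0.05, "twist": 0.05}
    - {"tx": -0.66, "ty": -0.09, "tz": 0.12, "twist": 0.06}
    - {"tx": -0.76, "ty": -0.07, "tz": 0.2, "twist": 0.068}
    - {"tx": -0.82, "ty": -0.07, "tz": 0.28, "twist": 0.068}

```text
t: 47.77
eef_pos: [0.4954, 0.4168, 0.079]
ee_rot: [-3.141, 0.001, -1.516]
force: [0.5, -0.3, -0.6]
width: 0.0349
gripper_force: 0.0
```

```bash
python3 rods.py; python3 go.py .4963 .4136 .0035 -86.9
```

```text
scene 0.69 mid [0.4214 0.338 ] cen [0.4216 0.3361] ang 93.7 len 0.191
scene 0.51 mid [0.5006 0.3434] cen [0.5003 0.3505] ang 92.8 len 0.19
top 0.34 mid [ 0.4998 -0.2474] cen [ 0.5005 -0.2473] ang 11.9 len 0.247
t 47.87 pos [0.4941 0.4149 0.0757] yaw -86.74 q1,q6 [ 1.    -0.942] F [-0.7 -0.7 -0. ] w 0.0352 g 0.0
shares [ 0.0044 -0.0095  0.2889] twist 0.0009 deg 0.2
```

>>> arm_command:
  commands:
    - {"tx": 0.004, "ty": -0.01, "tz": 0.05, "twist": 0}
    - {"tx": 0.004, "ty": -0.01, "tz": 0.1, "twist": 0}
    - {"tx": 0.004, "ty": -0.01, "tz": 0.15, "twist": 0}
    - {"tx": 0.004, "ty": -0.01, "tz": 0.19, "twist": 0}
    - {"tx": 0.004, "ty": -0.01, "tz": 0.22, "twist": 0}
    - {"tx": 0.004, "ty": -0.01, "tz": 0.24, "twist": 0}
    - {"tx": 0.004, "ty": -0.01, "tz": 0.26, "twist": 0}
    - {"tx": 0.004, "ty": -0.01, "tz": 0.265, "twist": 0}

```text
t: 48.53
eef_pos: [0.4992, 0.4127, 0.0126]
ee_rot: [3.141, -0.001, -1.517]
force: [0.3, 0.3, -0.8]
width: 0.0349
gripper_force: 0.0
```

```bash
python3 go.py .4963 .4136 .0035 -86.9
```

```text
t 48.53 pos [0.4992 0.4127 0.0126] yaw -86.9 q1,q6 [ 0.991 -0.937] F [ 0.3  0.3 -0.8] w 0.0349 g 0.0
shares [-0.0041  0.0114  0.0362] twist -0.0 deg -0.0
```

>>> arm_command:
  commands:
    - {"tx": -0.003, "ty": 0.009, "tz": 0.015, "twist": 0}
    - {"tx": -0.003, "ty": 0.009, "tz": 0.03, "twist": 0}
    - {"tx": -0.003, "ty": 0.009, "tz": 0.036, "twist": 0}
    - {"tx": -0.003, "ty": 0.009, "tz": 0.036, "twist": 0}
    - {"tx": -0.003, "ty": 0.009, "tz": 0.036, "twist": 0}
    - {"tx": -0.003, "ty": 0.009, "tz": 0.036, "twist": 0}
    - {"tx": -0.003, "ty": 0.009, "tz": 0.036, "twist": 0}
    - {"tx": -0.003, "ty": 0.009, "tz": 0.036, "twist": 0}

```text
t: 49.2
eef_pos: [0.4971, 0.4138, 0.0046]
ee_rot: [-3.141, 0.0, -1.516]
force: [0.6, -0.7, -1.2]
width: 0.035
gripper_force: 0.0
```

>>> arm_command:
  commands:
    - {"tx": 0, "ty": 0, "tz": 0, "twist": 0}
    - {"tx": 0, "ty": 0, "tz": 0, "twist": 0}
    - {"tx": 0, "ty": 0, "tz": 0, "twist": 0}
    - {"tx": 0, "ty": 0, "tz": 0, "twist": 0}
    - {"tx": 0, "ty": 0, "tz": 0, "twist": 0}
    - {"tx": 0, "ty": 0, "tz": 0, "twist": 0}
    - {"tx": 0, "ty": 0, "tz": 0, "twist": 0}
    - {"tx": 0, "ty": 0, "tz": 0, "twist": 0}
  claw: 0

```text
t: 49.87
eef_pos: [0.497, 0.4138, 0.0044]
ee_rot: [-3.142, 0.0, -1.516]
force: [-0.0, -0.7, 0.6]
width: 0.0116
gripper_force: 20.0
```

```bash
python3 go.py .440 .342 .1 -74.65
```

```text
t 49.87 pos [0.497  0.4138 0.0044] yaw -86.88 q1,q6 [ 0.995 -0.941] F [-0.  -0.7  0.6] w 0.0116 g 20.0
shares [ 0.2742  0.2433 -0.3825] twist -0.068 deg -12.2
```

>>> arm_command:
  commands:
    - {"tx": 0, "ty": 0, "tz": -0.05, "twist": 0}
    - {"tx": 0, "ty": 0, "tz": -0.13, "twist": 0}
    - {"tx": 0.03, "ty": 0.03, "tz": -0.21, "twist": -0.01}
    - {"tx": 0.08, "ty": 0.07, "tz": -0.28, "twist": -0.025}
    - {"tx": 0.14, "ty": 0.12, "tz": -0.34, "twist": -0.04}
    - {"tx": 0.2, "ty": 0.17, "tz": -0.38, "twist": -0.055}
    - {"tx": 0.25, "ty": 0.22, "tz": -0.38, "twist": -0.068}
    - {"tx": 0.274, "ty": 0.243, "tz": -0.38, "twist": -0.068}

```text
t: 50.53
eef_pos: [0.4391, 0.3409, 0.1011]
ee_rot: [-3.14, 0.001, -1.301]
force: [-1.3, -0.1, -1.0]
width: 0.012
gripper_force: 20.0
```

>>> arm_command:
  commands:
    - {"tx": 0, "ty": 0, "tz": 0.04, "twist": 0}
    - {"tx": 0, "ty": 0, "tz": 0.08, "twist": 0}
    - {"tx": 0, "ty": 0, "tz": 0.12, "twist": 0}
    - {"tx": 0, "ty": 0, "tz": 0.16, "twist": 0}
    - {"tx": 0, "ty": 0, "tz": 0.185, "twist": 0}
    - {"tx": 0, "ty": 0, "tz": 0.196, "twist": 0}
    - {"tx": 0, "ty": 0, "tz": 0.196, "twist": 0}
    - {"tx": 0, "ty": 0, "tz": 0.196, "twist": 0}

```text
t: 51.2
eef_pos: [0.4402, 0.3421, 0.0499]
ee_rot: [3.141, -0.001, -1.303]
force: [0.3, -0.6, 0.3]
width: 0.0117
gripper_force: 20.0
```

```bash
python3 go.py .4402 .3422 .0504 -74.65
```

```text
t 51.2 pos [0.4402 0.3421 0.0499] yaw -74.64 q1,q6 [ 1.012 -0.744] F [ 0.3 -0.6  0.3] w 0.0117 g 20.0
shares [-0.0004 -0.0001 -0.0019] twist 0.0 deg 0.0
```

>>> arm_command:
  commands:
    - {"tx": 0.02, "ty": 0, "tz": -0.001, "twist": 0}
    - {"tx": 0.04, "ty": 0, "tz": -0.001, "twist": 0}
    - {"tx": 0.06, "ty": 0, "tz": -0.001, "twist": 0}
    - {"tx": 0.08, "ty": 0, "tz": -0.001, "twist": 0}
    - {"tx": 0.1, "ty": 0, "tz": -0.001, "twist": 0}
    - {"tx": 0.12, "ty": 0, "tz": -0.001, "twist": 0}
    - {"tx": 0.14, "ty": 0, "tz": -0.001, "twist": 0}
    - {"tx": 0.16, "ty": 0, "tz": -0.001, "twist": 0}

```text
t: 51.87
eef_pos: [0.4508, 0.3029, 0.0507]
ee_rot: [-3.141, 0.0, -1.303]
force: [-0.1, 0.1, 0.3]
width: 0.012
gripper_force: 20.0
```

```bash
python3 go.py .4805 .1956 .0504 -74.65
```

```text
t 51.87 pos [0.4508 0.3029 0.0507] yaw -74.65 q1,q6 [ 0.953 -0.685] F [-0.1  0.1  0.3] w 0.012 g 20.0
shares [ 0.4454 -0.0009  0.0011] twist -0.0 deg -0.0
```

>>> arm_command:
  commands:
    - {"tx": 0.02, "ty": -0.001, "tz": 0.001, "twist": 0}
    - {"tx": 0.045, "ty": -0.001, "tz": 0.001, "twist": 0}
    - {"tx": 0.07, "ty": -0.001, "tz": 0.001, "twist": 0}
    - {"tx": 0.095, "ty": -0.001, "tz": 0.001, "twist": 0}
    - {"tx": 0.12, "ty": -0.001, "tz": 0.001, "twist": 0}
    - {"tx": 0.145, "ty": -0.001, "tz": 0.001, "twist": 0}
    - {"tx": 0.17, "ty": -0.001, "tz": 0.001, "twist": 0}
    - {"tx": 0.2, "ty": -0.001, "tz": 0.001, "twist": 0}

```text
t: 52.53
eef_pos: [0.4643, 0.2548, 0.0504]
ee_rot: [-3.142, 0.0, -1.303]
force: [-0.3, -0.4, -0.2]
width: 0.0115
gripper_force: 20.0
```

>>> arm_command:
  commands:
    - {"tx": 0.02, "ty": 0, "tz": 0, "twist": 0}
    - {"tx": 0.05, "ty": 0, "tz": 0, "twist": 0}
    - {"tx": 0.08, "ty": 0, "tz": 0, "twist": 0}
    - {"tx": 0.12, "ty": 0, "tz": 0, "twist": 0}
    - {"tx": 0.16, "ty": 0, "tz": 0, "twist": 0}
    - {"tx": 0.2, "ty": 0, "tz": 0, "twist": 0}
    - {"tx": 0.23, "ty": 0, "tz": 0, "twist": 0}
    - {"tx": 0.244, "ty": 0, "tz": 0, "twist": 0}

```text
t: 53.2
eef_pos: [0.4805, 0.1952, 0.0503]
ee_rot: [3.141, -0.0, -1.304]
force: [0.2, 0.4, -0.4]
width: 0.0117
gripper_force: 20.0
```

>>> arm_command:
  commands:
    - {"tx": 0, "ty": 0, "tz": 0, "twist": 0}
    - {"tx": 0, "ty": 0, "tz": 0, "twist": 0}
    - {"tx": 0, "ty": 0, "tz": 0, "twist": 0}
    - {"tx": 0, "ty": 0, "tz": 0, "twist": 0}
    - {"tx": 0, "ty": 0, "tz": -0.06, "twist": 0}
    - {"tx": 0, "ty": 0, "tz": -0.15, "twist": 0}
    - {"tx": 0, "ty": 0, "tz": -0.28, "twist": 0}
    - {"tx": 0, "ty": 0, "tz": -0.4, "twist": 0}
  claw: 0.35

```text
t: 53.87
eef_pos: [0.4799, 0.1966, 0.1513]
ee_rot: [3.14, -0.001, -1.302]
force: [0.8, 0.7, -0.2]
width: 0.0306
gripper_force: 0.0
```

```bash
python3 rods.py; python3 go.py .4168 .409 .0785 -86.5
```

```text
scene 0.69 mid [0.4214 0.338 ] cen [0.4216 0.3361] ang 93.7 len 0.191
scene 0.51 mid [0.5006 0.3434] cen [0.5003 0.3505] ang 92.8 len 0.19
top 0.34 mid [ 0.4998 -0.2474] cen [ 0.5005 -0.2473] ang 11.9 len 0.247
t 53.97 pos [0.4828 0.1987 0.1554] yaw -74.55 q1,q6 [ 0.768 -0.499] F [ 1.2  0.2 -0. ] w 0.0305 g 0.0
shares [-0.8804  0.0328  0.3098] twist 0.0664 deg 11.9
```

>>> arm_command:
  commands:
    - {"tx": -0.08, "ty": 0, "tz": 0, "twist": 0.01}
    - {"tx": -0.18, "ty": 0, "tz": 0, "twist": 0.02}
    - {"tx": -0.3, "ty": 0.01, "tz": 0, "twist": 0.03}
    - {"tx": -0.43, "ty": 0.01, "tz": 0, "twist": 0.04}
    - {"tx": -0.56, "ty": 0.02, "tz": 0.05, "twist": 0.05}
    - {"tx": -0.69, "ty": 0.02, "tz": 0.12, "twist": 0.06}
    - {"tx": -0.8, "ty": 0.03, "tz": 0.2, "twist": 0.066}
    - {"tx": -0.876, "ty": 0.033, "tz": 0.29, "twist": 0.066}
  claw: 0.4

```text
t: 54.63
eef_pos: [0.4134, 0.4086, 0.0774]
ee_rot: [-3.14, 0.002, -1.51]
force: [-0.1, 0.4, -0.3]
width: 0.0347
gripper_force: 0.0
```

```bash
sed -i "s/^for cam in('scene','top'):/for cam in('scene',):\n  grab_frame(cam)/" rods.py; python3 rods.py; python3 go.py .4168 .410 .004 -86.5;  python3 -c "
from m import *
cv2.imwrite('pics/s10.png',cv2.resize(np.ascontiguousarray(grab_frame('scene')[150:270,190:350,::-1]),(800,600),interpolation=cv2.INTER_CUBIC))"
```

```text
scene 0.76 mid [0.4215 0.34  ] cen [0.4215 0.3414] ang 93.1 len 0.19
scene 0.66 mid [0.5934 0.1344] cen [0.5875 0.1538] ang 106.9 len 0.142
scene 0.31 mid [ 0.6859 -0.2593] cen [ 0.685 -0.258] ang 125.3 len 0.147
t 54.73 pos [0.4119 0.4065 0.0737] yaw -86.38 q1,q6 [ 1.116 -1.052] F [-0.4 -0.4 -0.3] w 0.035 g 0.0
shares [-0.014  -0.0214  0.2789] twist 0.0007 deg 0.1
```

View pics/s10.png

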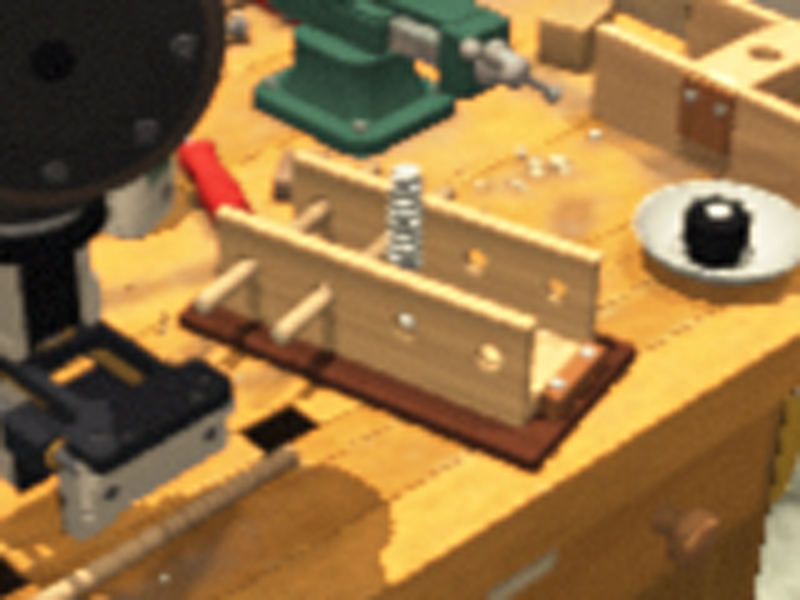

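Rods at holes 4 (205,300 to 255,265) and 3 (280,335 to 330,295) are through both rails. Now the last rod.

>>> arm_command:
  commands:
    - {"tx": -0.012, "ty": -0.008, "tz": 0.05, "twist": 0}
    - {"tx": -0.012, "ty": -0.008, "tz": 0.1, "twist": 0}
    - {"tx": -0.012, "ty": -0.008, "tz": 0.15, "twist": 0}
    - {"tx": -0.012, "ty": -0.008, "tz": 0.19, "twist": 0}
    - {"tx": -0.012, "ty": -0.008, "tz": 0.22, "twist": 0}
    - {"tx": -0.012, "ty": -0.008, "tz": 0.24, "twist": 0}
    - {"tx": -0.012, "ty": -0.008, "tz": 0.25, "twist": 0}
    - {"tx": -0.012, "ty": -0.008, "tz": 0.25, "twist": 0}

```text
t: 55.45
eef_pos: [0.4162, 0.4084, 0.0151]
ee_rot: [3.141, -0.0, -1.51]
force: [0.1, 0.9, -0.1]
width: 0.0349
gripper_force: 0.0
```

```bash
python3 go.py .4174 .41 .0035 -86.5
```

```text
t 55.45 pos [0.4162 0.4084 0.0151] yaw -86.53 q1,q6 [ 1.111 -1.051] F [ 0.1  0.9 -0.1] w 0.0349 g 0.0
shares [-0.0062 -0.005   0.0464] twist -0.0002 deg -0.0
```

>>> arm_command:
  commands:
    - {"tx": -0.006, "ty": -0.005, "tz": 0.015, "twist": 0}
    - {"tx": -0.006, "ty": -0.005, "tz": 0.03, "twist": 0}
    - {"tx": -0.006, "ty": -0.005, "tz": 0.046, "twist": 0}
    - {"tx": -0.006, "ty": -0.005, "tz": 0.046, "twist": 0}
    - {"tx": -0.006, "ty": -0.005, "tz": 0.046, "twist": 0}
    - {"tx": -0.006, "ty": -0.005, "tz": 0.046, "twist": 0}
    - {"tx": -0.006, "ty": -0.005, "tz": 0.046, "twist": 0}
    - {"tx": -0.006, "ty": -0.005, "tz": 0.046, "twist": 0}

```text
t: 56.12
eef_pos: [0.4174, 0.4103, 0.004]
ee_rot: [-3.141, 0.0, -1.51]
force: [-0.9, 0.6, 0.1]
width: 0.0352
gripper_force: 0.0
```

>>> arm_command:
  commands:
    - {"tx": 0, "ty": 0, "tz": 0, "twist": 0}
    - {"tx": 0, "ty": 0, "tz": 0, "twist": 0}
    - {"tx": 0, "ty": 0, "tz": 0, "twist": 0}
    - {"tx": 0, "ty": 0, "tz": 0, "twist": 0}
    - {"tx": 0, "ty": 0, "tz": 0, "twist": 0}
    - {"tx": 0, "ty": 0, "tz": 0, "twist": 0}
    - {"tx": 0, "ty": 0, "tz": 0, "twist": 0}
    - {"tx": 0, "ty": 0, "tz": 0, "twist": 0}
  claw: 0

```text
t: 56.78
eef_pos: [0.4173, 0.4102, 0.0039]
ee_rot: [-3.142, 0.0, -1.51]
force: [0.2, -0.1, 1.2]
width: 0.0116
gripper_force: 20.0
```

```bash
python3 go.py .3862 .3274 .1 -74.65
```

```text
t 56.78 pos [0.4173 0.4102 0.0039] yaw -86.53 q1,q6 [ 1.111 -1.05 ] F [ 0.2 -0.1  1.2] w 0.0116 g 20.0
shares [ 0.3232  0.1444 -0.3844] twist -0.066 deg -11.9
```

>>> arm_command:
  commands:
    - {"tx": 0, "ty": 0, "tz": -0.05, "twist": 0}
    - {"tx": 0, "ty": 0, "tz": -0.13, "twist": 0}
    - {"tx": 0.03, "ty": 0.01, "tz": -0.21, "twist": -0.01}
    - {"tx": 0.09, "ty": 0.04, "tz": -0.28, "twist": -0.025}
    - {"tx": 0.16, "ty": 0.07, "tz": -0.34, "twist": -0.04}
    - {"tx": 0.23, "ty": 0.1, "tz": -0.384, "twist": -0.055}
    - {"tx": 0.29, "ty": 0.13, "tz": -0.384, "twist": -0.066}
    - {"tx": 0.323, "ty": 0.144, "tz": -0.384, "twist": -0.066}

```text
t: 57.45
eef_pos: [0.3856, 0.3261, 0.1006]
ee_rot: [-3.141, 0.001, -1.302]
force: [-0.9, -0.0, -0.5]
width: 0.0119
gripper_force: 20.0
```

>>> arm_command:
  commands:
    - {"tx": 0, "ty": 0, "tz": 0.04, "twist": 0}
    - {"tx": 0, "ty": 0, "tz": 0.08, "twist": 0}
    - {"tx": 0, "ty": 0, "tz": 0.12, "twist": 0}
    - {"tx": 0, "ty": 0, "tz": 0.16, "twist": 0}
    - {"tx": 0, "ty": 0, "tz": 0.19, "twist": 0}
    - {"tx": 0, "ty": 0, "tz": 0.2, "twist": 0}
    - {"tx": 0, "ty": 0, "tz": 0.2, "twist": 0}
    - {"tx": 0, "ty": 0, "tz": 0.2, "twist": 0}

```text
t: 58.12
eef_pos: [0.3863, 0.3275, 0.0495]
ee_rot: [3.141, -0.001, -1.303]
force: [-0.3, 0.9, -0.2]
width: 0.0116
gripper_force: 20.0
```

```bash
python3 go.py .3862 .3274 .0499 -74.65
```

```text
t 58.12 pos [0.3863 0.3275 0.0495] yaw -74.64 q1,q6 [ 1.092 -0.824] F [-0.3  0.9 -0.2] w 0.0116 g 20.0
shares [ 0.0002  0.0005 -0.0018] twist 0.0001 deg 0.0
```

>>> arm_command:
  commands:
    - {"tx": 0.02, "ty": 0, "tz": -0.001, "twist": 0}
    - {"tx": 0.04, "ty": 0, "tz": -0.001, "twist": 0}
    - {"tx": 0.06, "ty": 0, "tz": -0.001, "twist": 0}
    - {"tx": 0.08, "ty": 0, "tz": -0.001, "twist": 0}
    - {"tx": 0.1, "ty": 0, "tz": -0.001, "twist": 0}
    - {"tx": 0.12, "ty": 0, "tz": -0.001, "twist": 0}
    - {"tx": 0.14, "ty": 0, "tz": -0.001, "twist": 0}
    - {"tx": 0.16, "ty": 0, "tz": -0.001, "twist": 0}

```text
t: 58.78
eef_pos: [0.397, 0.2883, 0.0502]
ee_rot: [-3.141, 0.0, -1.303]
force: [-0.6, -0.2, -0.6]
width: 0.0118
gripper_force: 20.0
```

```bash
python3 go.py .4265 .1808 .0499 -74.65
```

```text
t 58.78 pos [0.397  0.2883 0.0502] yaw -74.65 q1,q6 [ 1.03  -0.762] F [-0.6 -0.2 -0.6] w 0.0118 g 20.0
shares [4.458e-01 1.000e-04 1.000e-03] twist -0.0 deg -0.0
```

>>> arm_command:
  commands:
    - {"tx": 0.02, "ty": 0, "tz": 0.001, "twist": 0}
    - {"tx": 0.045, "ty": 0, "tz": 0.001, "twist": 0}
    - {"tx": 0.07, "ty": 0, "tz": 0.001, "twist": 0}
    - {"tx": 0.095, "ty": 0, "tz": 0.001, "twist": 0}
    - {"tx": 0.12, "ty": 0, "tz": 0.001, "twist": 0}
    - {"tx": 0.145, "ty": 0, "tz": 0.001, "twist": 0}
    - {"tx": 0.17, "ty": 0, "tz": 0.001, "twist": 0}
    - {"tx": 0.2, "ty": 0, "tz": 0.001, "twist": 0}

```text
t: 59.45
eef_pos: [0.4103, 0.2401, 0.0499]
ee_rot: [-3.142, 0.0, -1.303]
force: [0.9, 0.3, -0.4]
width: 0.0112
gripper_force: 20.0
```

>>> arm_command:
  commands:
    - {"tx": 0.02, "ty": 0, "tz": 0, "twist": 0}
    - {"tx": 0.05, "ty": 0, "tz": 0, "twist": 0}
    - {"tx": 0.08, "ty": 0, "tz": 0, "twist": 0}
    - {"tx": 0.12, "ty": 0, "tz": 0, "twist": 0}
    - {"tx": 0.16, "ty": 0, "tz": 0, "twist": 0}
    - {"tx": 0.2, "ty": 0, "tz": 0, "twist": 0}
    - {"tx": 0.23, "ty": 0, "tz": 0, "twist": 0}
    - {"tx": 0.244, "ty": 0, "tz": 0, "twist": 0}

```text
t: 60.12
eef_pos: [0.4264, 0.1805, 0.0498]
ee_rot: [3.141, -0.0, -1.304]
force: [0.3, -0.9, 0.3]
width: 0.0122
gripper_force: 20.0
```

>>> arm_command:
  commands:
    - {"tx": 0, "ty": 0, "tz": 0, "twist": 0}
    - {"tx": 0, "ty": 0, "tz": 0, "twist": 0}
    - {"tx": 0, "ty": 0, "tz": 0, "twist": 0}
    - {"tx": 0, "ty": 0, "tz": 0, "twist": 0}
    - {"tx": 0, "ty": 0, "tz": -0.06, "twist": 0}
    - {"tx": 0, "ty": 0, "tz": -0.15, "twist": 0}
    - {"tx": 0, "ty": 0, "tz": -0.28, "twist": 0}
    - {"tx": 0, "ty": 0, "tz": -0.4, "twist": 0}
  claw: 0.35

```text
t: 60.78
eef_pos: [0.4258, 0.1817, 0.1509]
ee_rot: [3.14, -0.001, -1.302]
force: [0.4, -0.1, 0.3]
width: 0.0306
gripper_force: 0.0
```

>>> arm_command:
  commands:
    - {"tx": -0.1, "ty": 0, "tz": -0.1, "twist": 0}
    - {"tx": -0.2, "ty": 0, "tz": -0.2, "twist": 0}
    - {"tx": -0.3, "ty": 0, "tz": -0.3, "twist": 0}
    - {"tx": -0.45, "ty": 0, "tz": -0.35, "twist": 0}
    - {"tx": -0.6, "ty": 0, "tz": -0.35, "twist": 0}
    - {"tx": -0.75, "ty": 0, "tz": -0.35, "twist": 0}
    - {"tx": -0.9, "ty": 0, "tz": -0.35, "twist": 0}
    - {"tx": -1, "ty": 0, "tz": -0.35, "twist": 0}

```text
t: 61.45
eef_pos: [0.3587, 0.426, 0.2373]
ee_rot: [-3.141, 0.001, -1.301]
force: [0.9, 0.4, -0.0]
width: 0.0306
gripper_force: 0.0
```

```bash
cat > g.py <<'E'
from h import *
# rod ends: visible ends of each rod, as frame y of the two outer ends at z=.052
a=np.radians(15.35);R=np.array([[np.cos(a),-np.sin(a)],[np.sin(a),np.cos(a)]])
for cam in('scene','top'):
  grab_frame(cam)
  for d in regions_of('rod_a',cam)[:6]:
    v,u=np.nonzero(d['region']);P=np.array([R.T@(ray(cam,p,.05)[:2]-[.472,.1207]) for p in zip(u,v)])
    print(cam,round(d['score'],2),'frame x',P[:,0].mean().round(3),'y',P[:,1].min().round(3),P[:,1].max().round(3),d['rect'])
  for q in('rod_a_mid',):
    for d in spot_point(q,cam)[:5]: print(q,round(d['score'],2),(R.T@(ray(cam,d['uv'],.05)[:2]-[.472,.1207])).round(3))
for q,z in (('knob',.01),('caul',0),('glue_bottle',0)):
  for cam in('scene','top'):
    for d in spot_point(q,cam)[:1]: print(q,cam,round(d['score'],2),ray(cam,d['uv'],z)[:2].round(3))
E
python3 g.py; python3 go.py .4 .4 .2
```

```text
scene 0.59 frame x 0.083 y -0.029 0.094 [232.6, 193.1, 250.8, 210.8]
scene 0.4 frame x 0.028 y -0.096 0.099 [244.3, 189.7, 277.1, 220.6]
scene 0.39 frame x -0.029 y -0.102 0.096 [257.8, 190.5, 299.8, 225.7]
rod_a_mid 0.71 [-0.069 -0.394]
rod_a_mid 0.66 [-0.04 -0.01]
top 0.76 frame x -0.028 y -0.09 0.091 [226.0, 224.4, 281.8, 231.3]
top 0.68 frame x 0.028 y -0.095 0.092 [228.0, 208.7, 283.2, 216.0]
top 0.61 frame x 0.084 y -0.093 0.09 [229.1, 193.3, 283.8, 199.3]
rod_a_mid 0.65 [-0.044  0.001]
knob scene 0.74 [ 0.395 -0.106]
knob top 0.46 [ 0.395 -0.097]
caul scene 0.66 [ 0.475 -0.225]
caul top 0.58 [ 0.495 -0.237]
glue_bottle top 0.79 [0.691 0.163]
t 62.05 pos [0.3603 0.4224 0.2376] yaw -74.69 q1,q6 [ 1.217 -0.95 ] F [-0.8  0.   0.5] w 0.0308 g 0.0
shares [ 0.1283 -0.1293  0.1506] twist 0.0 deg 0
```

All three rods are centred in the frame to within about 3 mm (y ≈ −95 to +95). The knob and caul are in place and the robot is clear, so I'm handing in.

```bash
python3 -c "
from station import *
print(job_done())"
```

```text
the job is handed in; nothing more can be done
None
```

Job handed in after about 62 s of the 210 s allowed: the knob is in the dish, the caul stands on the bench to the right of the dish, and all three rods are through hole pairs 2, 3 and 4, centred to within about 3 mm.

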